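Load the glazing-sample light tester

ROBOT

A 7-joint arm with a two-finger parallel gripper is mounted at the origin on the work surface. World frame = base frame: x ahead of the robot, y to its left, z up, the work surface at z = 0. Lengths are in m, angles in rad, forces in N, time in s.
With the tool pointing down it reaches from about 0.4 to 0.85 m from the base axis. Payload 4.4 kg.
Tool frame: the origin (TCP) lies midway between the tips of the shut fingers; the grasp point (between the pads) lies 19 mm behind it; z points along the fingers, y is the line along which they close (so a half turn about z gives the same grasp; the last joint's range is limited). The gripper opens to 94 mm and grips with 3 to 60 N. Pads are 16 mm wide; open, the fingers measure 119 mm over their backs; the gripper's body (75 mm by 177 mm) begins 78 mm behind the grasp point.
Start: joints at [1.172, 0.628, 0.038, 1.517, -0.027, 0.996, -0.02], TCP at [0.212, -0.614, 0.205] pointing down, gripper open.
Joint ranges: [-3.06, 3.06], [-0.37, 2.12], [-1.25, 1.32], [0.18, 2.47], [-1.1, 4.24], [0.23, 1.98], [-2.94, 2.94]. Speed limits (rad/s): [2.57, 2.57, 3.14, 3.14, 3.14, 3.14, 3.14].

INTERFACE

Orientations are given as a rotation vector (axis times angle).
In Python, from workcell import robot gives the robot as it stands.
- The arm moves only by the tool step_arm, never from a script. Its argument "increments" is a list of rows, each an object of numbers: "dx", "dy", "dz": the shift along the tool's x, y, z in cm; "ax", "ay", "az": the turn, a rotation vector about the tool's x, y, z in units of 8 degrees (1.0 is 8 degrees); "fingers": the finger opening in cm, from 0 to 9.4. In form: [{"dx": .., "dy": .., "dz": .., "ax": .., "ay": .., "az": .., "fingers": ..}, ...]. A call has 1 to 20 rows; each row shifts and turns the commanded pose from where the row before left it, along the tool's axes as they then stand; what a row does not reach is not made up. A row lasts 1/10 s, in which the tool goes at most 50 mm and 8.59 degrees, less where a joint would pass 70% of its speed; a pose out of reach is approached as far as the arm can. A call with a gripper value outside its range is refused whole. The fingers move at their own pace and stop on an object; "newtons" is the grip in N (left out, the last holds). Time passes only in rows, so rows that do not move let the fingers close. It gives the time, the measured TCP pose, the force, the opening and the grip force at its end, in the units of the state.
- robot.get_state(): the state, without advancing time (a new reading comes with each control period).
- robot.camera(name): name is "scene" or "top" or "wrist"; returns a dict with "color" (384x512x3 uint8, red, green, blue), "intrinsics" (3x3 intrinsics, pixels), "position" and "rotation" of the camera in the world; the wrist camera has in their place "hand_eye" (4x4, takes a point from camera to tool coordinates, whose origin is the TCP and whose axes are the flange's). Camera axes: x right, y down, z forward; pixel columns grow to the right and rows downward; lengths in m; the calibration is good to about 2 mm. A picture is of the moment at which its call begins: read the wrist's pose just before it. There is no depth.
- robot.finish_job(): hands the job in; it is judged then, once.
The state is a dict: "time_s": time; "q": joint angles; "qd": joint speeds; "tau": joint torques, N m; "tcp_pos": TCP position; "orientation": TCP orientation; "ft_force": force on the tool from outside, world axes, zero at the start; "torque": the same for the moment, N m; "width": opening from 0.0 (shut) to 1.0 (fully open); "grasp_force": force on a finger pad.
Only numpy, scipy, OpenCV 4.12 (cv2) and the standard library are available. Lean on these libraries where they do the work, as an engineer would, in place of code of your own. Each camera call takes 0.05 s, during which the arm holds its last target. There are 200 camera calls.

TASK

Load the light tester for a clarity check of the glazing samples: lift off the retaining bar, put every blanking plug (round knob) into the white open tray, and set each sample cell (flat tab) upright and fully down in a pocket of its own, turned so that its clear faces look along the light path from lamp to sensor. Then lay the bar back level across the two posts, in both notches and centred, and finally press the start button fully down. Leave the other things on the bench where they are.

Things in the scene. Friction and masses are not known exactly. Their poses are not given: they have to be found in the camera images.
- tester: fixed light tester: grey block 115 (x) x 250 (y) x 30 mm high with three square pockets in a row along y. Origin: centre of the underside. x is the light path, from the white lamp bank on the +x side to the dark sensor bank on the -x side; both are 54 mm high, their inner faces 28 mm from the middle line; strokes on their tops mark the light paths
- notch0 (a point): centre of the notch floor of the aluminium post at the tester's -y end, 110 mm from its middle. Post 55 mm wide (x), 16 mm thick (y); notch 27 mm wide (x), floor 80 mm and cheeks 92 mm above the table
- notch1 (a point): centre of the notch floor of the aluminium post at the tester's +y end, 110 mm from its middle. Post 55 mm wide (x), 16 mm thick (y); notch 27 mm wide (x), floor 80 mm and cheeks 92 mm above the table
- pocket0 (a point): centre of the floor of a pocket (at the tester's -y end). Each pocket is 31 x 31 mm and 20 mm deep, its floor 10 mm above the table, with a black lead-in rim around it that slopes from there (30 mm) out to 39 mm wide at 34 mm height; pockets are 55 mm apart; a seated cell has its origin here
- pocket1 (a point): centre of the floor of a pocket (middle). Each pocket is 31 x 31 mm and 20 mm deep, its floor 10 mm above the table, with a black lead-in rim around it that slopes from there (30 mm) out to 39 mm wide at 34 mm height; pockets are 55 mm apart; a seated cell has its origin here
- pocket2 (a point): centre of the floor of a pocket (at its +y end). Each pocket is 31 x 31 mm and 20 mm deep, its floor 10 mm above the table, with a black lead-in rim around it that slopes from there (30 mm) out to 39 mm wide at 34 mm height; pockets are 55 mm apart; a seated cell has its origin here
- cell_a: sample cell (may be absent): upright block 28 x 28 x 46 mm, with a 10 mm heavy steel foot; above it two opposite faces are clear, the other two grey plates; on top a flat grey grip tab 10 mm thick (x), 26 mm long (y), 22 mm high (68 mm overall). Origin: centre of the underside. x is square to the clear faces (light passes along x), y along the tab, z up; half a turn makes no difference. 0.12 kg
- cell_b: sample cell (may be absent): upright block 28 x 28 x 46 mm, with a 10 mm heavy steel foot; above it two opposite faces are clear, the other two grey plates; on top a flat grey grip tab 10 mm thick (x), 26 mm long (y), 22 mm high (68 mm overall). Origin: centre of the underside. x is square to the clear faces (light passes along x), y along the tab, z up; half a turn makes no difference. 0.12 kg
- cell_c: sample cell (may be absent): upright block 28 x 28 x 46 mm, with a 10 mm heavy steel foot; above it two opposite faces are clear, the other two grey plates; on top a flat grey grip tab 10 mm thick (x), 26 mm long (y), 22 mm high (68 mm overall). Origin: centre of the underside. x is square to the clear faces (light passes along x), y along the tab, z up; half a turn makes no difference. 0.12 kg
- plug_a: blanking plug (may be absent): plain solid grey block 28 x 28 x 46 mm with a round knob on top, 16 mm across and 22 mm high (68 mm overall). Origin: centre of the underside, z up. Starts down in a pocket of the tester, under the bar; about 0.06 kg
- plug_b: blanking plug (may be absent): plain solid grey block 28 x 28 x 46 mm with a round knob on top, 16 mm across and 22 mm high (68 mm overall). Origin: centre of the underside, z up. Starts down in a pocket of the tester, under the bar; about 0.06 kg
- plug_c: blanking plug (may be absent): plain solid grey block 28 x 28 x 46 mm with a round knob on top, 16 mm across and 22 mm high (68 mm overall). Origin: centre of the underside, z up. Starts down in a pocket of the tester, under the bar; about 0.06 kg
- bar: loose steel retaining bar 20 (x) x 250 (y) x 10 mm with a black grip block on its middle, 12 mm thick (x), 40 mm long (y), 24 mm high (34 mm overall), about 0.22 kg. Origin: centre of the underside, z up. Starts lying across both posts; the same either way round. Seated, its underside is 80 mm above the table and 2 mm clear of the tabs below it
- felt: felt strip 75 (x) x 290 (y) x 3 mm fixed on the table near the robot, kept free: a handy place to lay the bar meanwhile. Origin: centre of the underside
- tray: fixed white open tray for the plugs, 130 (x) x 170 (y) x 35 mm high, walls and floor 4 to 5 mm. Origin: centre of the underside
- start_top (a point): centre of the top of the white round start button (28 mm across) on a small grey console, 53 mm above the table; it is pressed straight down
- start (a joint): travel of the start button in m: 0 up, 0.006 fully down (about 5 N); it springs back
- glue: white glue bottle 56 mm across, 100 mm tall, to be left alone. Origin: centre of the underside
- tape: roll of paper tape lying flat, 90 mm across, 24 mm high, to be left alone. Origin: centre of the underside
- moulding: L-shaped dark wood frame corner, legs about 120 mm, 22 mm high, to be left alone. Origin: underside, middle of one leg
- offcut: wooden offcut 70 x 35 x 18 mm, to be left alone. Origin: centre of the underside
Things that resemble listed ones, but are neither listed nor needed, are in the scene too. Leave any blue or turquoise look-alike of the plug_c alone.

How it is judged:
On the way, in this order (a step that is already met when the one before it is completed fails the run):
1. every plug present lies in the tray and every cell present is fully down in a pocket with its clear faces square to the light path ((distance between cell_a and pocket0 below 0.005 m or distance between cell_a and pocket1 below 0.005 m or distance between cell_a and pocket2 below 0.005 m) and angle between the x axis of each of cell_a, cell_b, cell_c and the x axis of tester, either way round below 0.15 rad and angle between each of cell_a, cell_b, cell_c's own z axis and vertical below 0.1 rad and (distance between cell_b and pocket0 below 0.005 m or distance between cell_b and pocket1 below 0.005 m or distance between cell_b and pocket2 below 0.005 m) and (distance between cell_c and pocket0 below 0.005 m or distance between cell_c and pocket1 below 0.005 m or distance between cell_c and pocket2 below 0.005 m) and x of plug_a in the frame of tray between -0.06 and 0.06 m and y of plug_a in the frame of tray between -0.08 and 0.08 m and z of each of plug_a, plug_b, plug_c in the frame of tray below 0.03 m and x of plug_b in the frame of tray between -0.06 and 0.06 m and y of plug_b in the frame of tray between -0.08 and 0.08 m and x of plug_c in the frame of tray between -0.06 and 0.06 m and y of plug_c in the frame of tray between -0.08 and 0.08 m), for 0.2 s.
2. the bar lies in both notches over the loaded cells (all of step 1 and x of bar in the frame of tester between -0.007 and 0.007 m and y of bar in the frame of tester between -0.015 and 0.015 m and z of bar in the frame of tester between 0.077 and 0.083 m and angle between the y axis of bar and the y axis of tester, either way round below 0.06 rad and angle between bar's own z axis and vertical below 0.05 rad), for 0.2 s.
3. the start button is pressed down (value of joint start above 0.0045 m), for 0.05 s.
At the end, for the whole second after the job is handed in: each cell within 5 mm of a pocket floor centre, upright (0.1 rad), clear faces square to the light path (0.15 rad); plugs in the tray; bar level in both notches (7 mm across, 15 mm along, 3 mm in height, 0.06 rad); all at rest; button pressed 4.5 mm or more after the bar was laid (all of step 2 and linear speed of each of cell_a, cell_b, cell_c, plug_a, plug_b, plug_c, bar below 0.02 m/s); the robot touches nothing.
It fails at once if a bystander (glue bottle, tape, frame corner, offcut) is moved more than 5 cm (distance of any of glue, tape, moulding, offcut from where it was at the start of the episode above 0.05 m).
Of plug_a, plug_b, plug_c only 1 to 2 are there at a start; the rules pass over those that are not, and their reading is None.
Of cell_a, cell_b, cell_c only 2 to 3 are there at a start; the rules pass over those that are not, and their reading is None.
At some moment in a run one of cell_a, cell_b, cell_c may be knocked a few centimetres aside while the robot is not near it.
It also fails if it takes over 210 s, if anything falls off the work surface, if the arm or the gripper's body presses on something with over 40 N, if the wrist force passes 120 N, or if a joint passes its speed limit or range.

## Working session

There is one attempt and no reset: what is moved stays moved. The work goes in short steps, Python scripts to look and compute and a tool call to move; the robot and the scene stay as the last step left them, time stands still between calls to the robot, and variables do not carry over. Pictures are saved under pics/ and viewed, at most 14 in all, crops included, and the job is handed in when it is done.

Besides the shell and the picture viewer there is one more tool, called after "Request:" as name([rows], argument=value, ...), one row to a line, values as JSON. step_arm: Moves the arm, as the interface text tells. Its arguments: {"type":"object","properties":{"increments":{"type":"array","items":{"type":"object","properties":{"dx":{"type":"number"},"dy":{"type":"number"},"dz":{"type":"number"},"ax":{"type":"number"},"ay":{"type":"number"},"az":{"type":"number"},"fingers":{"type":"number"}}}},"newtons":{"type":"number"}},"required":["increments"]}

```bash
ls; mkdir -p pics; python3 - <<'E'
from workcell import robot
import cv2,pickle
s=robot.get_state();print(s)
for n in("scene","top"):
    c=robot.camera(n);cv2.imwrite(f"pics/{n}0.png",c["color"][:,:,::-1]);pickle.dump(c,open(f"{n}0.pkl","wb"))
    print(n,c["intrinsics"],c["position"],c["rotation"])
print(robot.camera("wrist")["hand_eye"])
for n in("scene","top"):
    im=cv2.imread(f"pics/{n}0.png");cv2.imwrite(f"pics/{n}0b.png",cv2.resize(im,(800,600),interpolation=cv2.INTER_CUBIC))
E
```

```text
pics
{'time_s': 0.0, 'q': array([ 1.1722136 ,  0.62931724,  0.03845716,  1.51837137, -0.02699795,
        0.99631517, -0.02002763]), 'qd': array([ 0.0011001 ,  0.00068406, -0.0008615 , -0.00135755, -0.0019719 ,
       -0.00010832,  0.00055169]), 'tau': array([ 3.86915854e-04, -5.49720061e+01,  1.14351779e+00, -1.86630321e+01,
       -5.23662160e-02,  2.36539543e-02,  1.58087905e-04]), 'tcp_pos': array([ 0.21213408, -0.61369144,  0.20457207]), 'orientation': array([-3.09637888e+00, -5.19956780e-01,  5.45243265e-04]), 'ft_force': array([0.61908018, 0.42459375, 0.2658306 ]), 'torque': array([0.0196739 , 0.03385243, 0.00411101]), 'grasp_force': 0.0, 'width': 0.9994862777991972}
scene [[372.39807709   0.         253.94585368]
 [  0.         372.39807709 193.23341376]
 [  0.           0.           1.        ]] [1.24217249 0.27697375 0.80183012] [-1.44619059 -2.12818258  0.89336186]
top [[412.07859595   0.         258.29533913]
 [  0.         412.07859595 182.76014029]
 [  0.           0.           1.        ]] [0.35359559 0.02054224 1.24950263] [-2.1177232   2.10660959 -0.22553239]
[[ 1.01913954e-03 -9.72618982e-01 -2.32403263e-01  6.76321574e-02]
 [ 9.99999471e-01  9.59433556e-04  3.69941941e-04 -1.76449694e-04]
 [-1.36837065e-04 -2.32403517e-01  9.72619446e-01 -1.79538847e-01]
 [ 0.00000000e+00  0.00000000e+00  0.00000000e+00  1.00000000e+00]]
```

View pics/top0b.png

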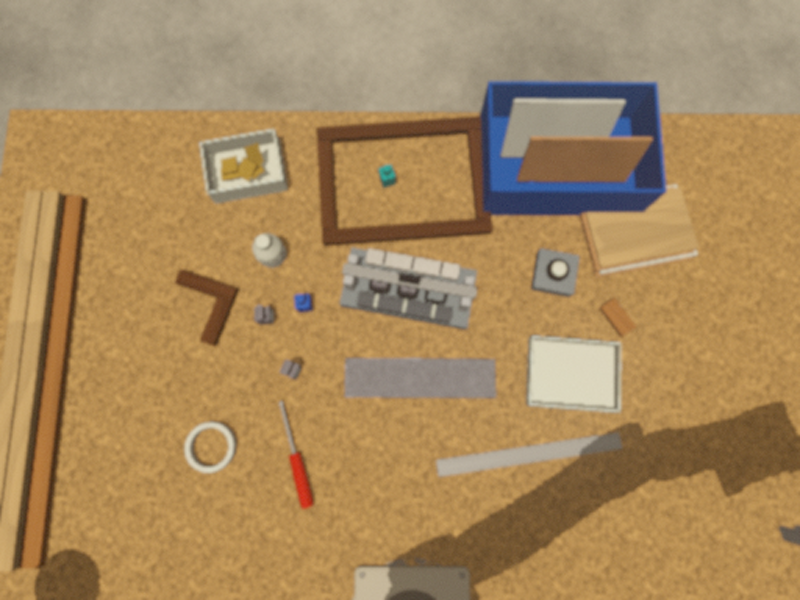

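View pics/scene0b.png

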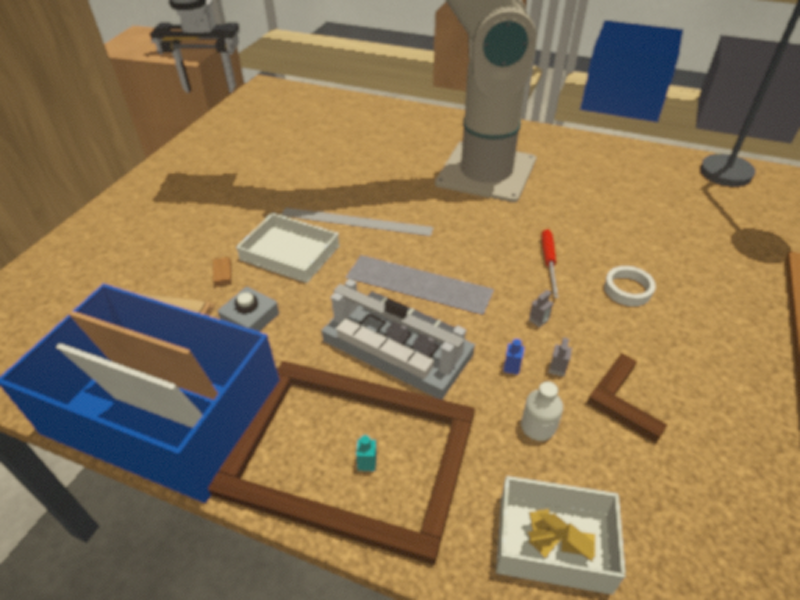

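The top view (800-px scale) shows the tester at about (410,288), two loose cells at (263,314) and (291,368), the felt at (420,378), the tray at (575,373) and the button at (558,270). I'll enlarge the key regions next.

```bash
cat > h.py <<'E'
import numpy as np,cv2,pickle
from scipy.spatial.transform import Rotation as R
def rot(c):
    r=np.asarray(c["rotation"]); return r if r.shape==(3,3) else R.from_rotvec(r).as_matrix()
def pw(c,u,v,z):
    K=c["intrinsics"];d=rot(c)@np.linalg.inv(K)@[u,v,1.0];p=c["position"];return p+d*(z-p[2])/d[2]
def wp(c,P):
    q=c["intrinsics"]@(rot(c).T@(np.asarray(P)-c["position"]));return q[:2]/q[2]
def wristcam(robot,name=None):
    s=robot.get_state();c=robot.camera("wrist");T=np.eye(4);T[:3,:3]=R.from_rotvec(s["orientation"]).as_matrix();T[:3,3]=s["tcp_pos"]
    M=T@c["hand_eye"];c["rotation"]=M[:3,:3];c["position"]=M[:3,3]
    if name: cv2.imwrite(f"pics/{name}.png",c["color"][:,:,::-1]);pickle.dump(c,open(f"{name}.pkl","wb"))
    return c
def crop(c,u0,v0,u1,v1,f,name):
    im=c["color"][v0:v1,u0:u1,::-1];cv2.imwrite(f"pics/{name}.png",cv2.resize(im,None,fx=f,fy=f,interpolation=cv2.INTER_CUBIC))
def move(s,pos,yaw):
    """total tool-frame shift (cm) and az turn (8deg units) to go to pos with tool down, tool y axis at yaw (mod pi)"""
    Rm=R.from_rotvec(s["orientation"]).as_matrix()
    d=Rm.T@(np.asarray(pos)-s["tcp_pos"])*100
    cur=np.arctan2(Rm[1,1],Rm[0,1]); dy=(yaw-cur+np.pi/2)%np.pi-np.pi/2
    return d.round(2),cur,"az",round(-np.degrees(dy)/8,2),"tilt",Rm[:,2].round(3)
E
python3 - <<'E'
from h import *
c=pickle.load(open("top0.pkl","rb"))
crop(c,150,150,310,270,5,"t1")
crop(c,310,150,430,270,5,"t2")
c=pickle.load(open("scene0.pkl","rb"))
crop(c,200,160,380,280,4.4,"s1")
E
```

```text
(no output)
```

View pics/t1.png

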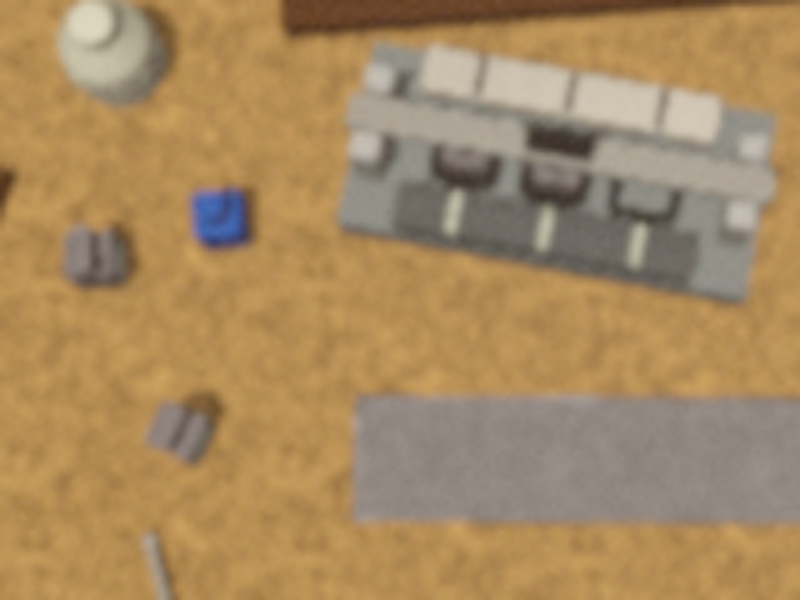

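View pics/s1.png

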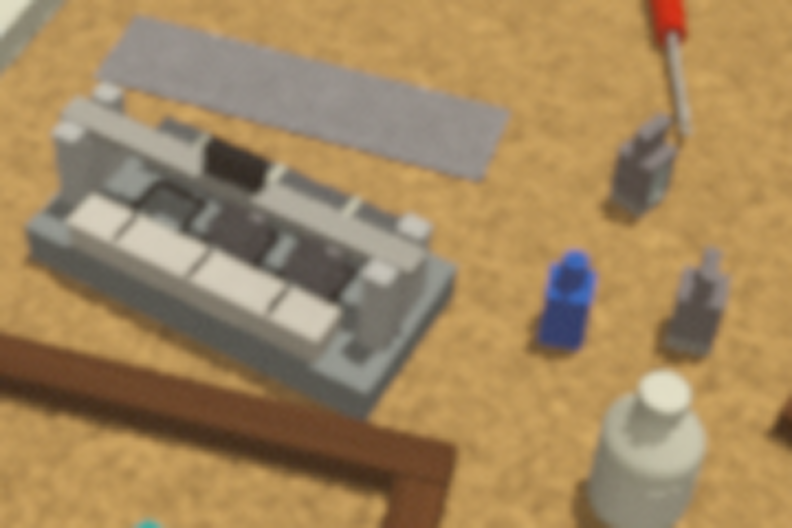

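There are two grey plugs, in the middle and +y pockets, and the -y pocket is empty. Two loose cells stand at about (97,255) and (183,430) in the t1 crop. The blue plug is a decoy.

```bash
python3 - <<'E'
from h import *
from workcell import robot
c=pickle.load(open("top0.pkl","rb"))
f=lambda x,y,z:pw(c,150+x/5,150+y/5,z)
def show(n,p):print(n,np.round(p,4))
cor=[f(378,42,.03),f(773,112,.03),f(745,298,.03),f(340,230,.03)]
for p in cor:show("blk",p)
show("ctr",np.mean(cor,0));print(np.degrees([np.arctan2(*( (a-b)[1::-1])) for a,b in((cor[0],cor[1]),(cor[3],cor[2]))]))
b=[(f(352,95,.09)+f(350,122,.09))/2,(f(775,170,.09)+f(772,200,.09))/2]
show("bar",b);show("barc",(b[0]+b[1])/2);print(np.degrees(np.arctan2(*((b[0]-b[1])[1::-1]))))
g=lambda x,y,z:pw(c,x*.64,y*.64,z)
show("felt",[g(*p,.003) for p in((345,360),(495,360),(495,398),(345,398))])
show("tray",[g(*p,.035) for p in((529,337),(621,340),(620,411),(528,407))])
show("btn",g(558,270,.053));show("offc",g(618,317,.018))
show("ca",f(95,253,.06));show("cb",f(183,430,.06));show("glue",f(115,65,.05));show("blue",f(222,215,.06))
print(move(robot.get_state(),[.5,0,.25],np.radians(-10)))
E
```

```text
blk [0.6889 0.118  0.03  ]
blk [ 0.6462 -0.1233  0.03  ]
blk [ 0.532  -0.1044  0.03  ]
blk [0.5719 0.1383 0.03  ]
ctr [0.6097 0.0071 0.03  ]
[79.96440158 80.66943063]
bar [[ 0.6325  0.128   0.09  ]
 [ 0.5887 -0.1157  0.09  ]]
barc [0.6106 0.0061 0.09  ]
79.81464364847136
felt [[ 0.4713  0.1298  0.003 ]
 [ 0.4729 -0.16    0.003 ]
 [ 0.4004 -0.1582  0.003 ]
 [ 0.399   0.1281  0.003 ]]
tray [[ 0.5137 -0.221   0.035 ]
 [ 0.5089 -0.3954  0.035 ]
 [ 0.3766 -0.3849  0.035 ]
 [ 0.3831 -0.2145  0.035 ]]
btn [ 0.6404 -0.2775  0.053 ]
offc [ 0.5558 -0.3983  0.018 ]
ca [0.552  0.2782 0.06  ]
cb [0.4494 0.2226 0.06  ]
glue [0.6682 0.2741 0.05  ]
blue [0.575  0.2049 0.06  ]
(array([ 47.25, -48.62,  -4.45]), np.float64(-1.238008732411064), 'az', np.float64(-7.62), 'tilt', array([-0.   ,  0.001, -1.   ]))
```

Request:
step_arm([
  {"dx": 2.95,"dy": -3.04,"dz": -0.4,"fingers": 9.4},
  {"dx": 2.95,"dy": -3.04,"dz": -0.4},
  {"dx": 2.95,"dy": -3.04,"dz": -0.4},
  {"dx": 2.95,"dy": -3.04,"dz": -0.4},
  {"dx": 2.95,"dy": -3.04,"dz": -0.4},
  {"dx": 2.95,"dy": -3.04,"dz": -0.4},
  {"dx": 2.95,"dy": -3.04,"dz": -0.4},
  {"dx": 2.95,"dy": -3.04,"dz": -0.4},
  {"dx": 2.95,"dy": -3.04,"dz": -0.4},
  {"dx": 2.95,"dy": -3.04,"dz": -0.4},
  {"dx": 2.95,"dy": -3.04,"dz": -0.4},
  {"dx": 2.95,"dy": -3.04,"dz": -0.4},
  {"dx": 2.95,"dy": -3.04,"dz": -0.4},
  {"dx": 2.95,"dy": -3.04,"dz": -0.4},
  {"dx": 2.95,"dy": -3.04,"dz": -0.4},
  {"dx": 2.95,"dy": -3.04,"dz": -0.4},
])

```text
invalid input at $.increments[0]: expected keys dx, dy, dz, ax, ay, az, fingers
```

Request:
step_arm([
  {"az": -0.96},
  {"az": -0.96},
  {"az": -0.96},
  {"az": -0.96},
  {"az": -0.96},
  {"az": -0.96},
  {"az": -0.96},
  {"az": -0.9},
  {},
])

```text
invalid input at $.increments[0]: expected keys dx, dy, dz, ax, ay, az, fingers
```

```bash
python3 - <<'E'
from h import *
from workcell import robot
s=robot.get_state();print(s["time_s"],s["tcp_pos"],s["q"].round(2),move(s,[.54,0.007,.25],np.radians(-10)))
E
```

```text
0.15 [ 0.21220439 -0.61388129  0.20477843] [ 1.17  0.63  0.04  1.52 -0.03  1.   -0.02] (array([ 51.26, -47.98,  -4.46]), np.float64(-1.238008732411064), 'az', np.float64(-7.62), 'tilt', array([-0.   ,  0.001, -1.   ]))
```

Request:
step_arm([
  {"dx": 3.2,"dy": -3.0,"dz": -0.28,"ax": 0,"ay": 0,"az": 0,"fingers": 9.4},
  {"dx": 3.2,"dy": -3.0,"dz": -0.28,"ax": 0,"ay": 0,"az": 0,"fingers": 9.4},
  {"dx": 3.2,"dy": -3.0,"dz": -0.28,"ax": 0,"ay": 0,"az": 0,"fingers": 9.4},
  {"dx": 3.2,"dy": -3.0,"dz": -0.28,"ax": 0,"ay": 0,"az": 0,"fingers": 9.4},
  {"dx": 3.2,"dy": -3.0,"dz": -0.28,"ax": 0,"ay": 0,"az": 0,"fingers": 9.4},
  {"dx": 3.2,"dy": -3.0,"dz": -0.28,"ax": 0,"ay": 0,"az": 0,"fingers": 9.4},
  {"dx": 3.2,"dy": -3.0,"dz": -0.28,"ax": 0,"ay": 0,"az": 0,"fingers": 9.4},
  {"dx": 3.2,"dy": -3.0,"dz": -0.28,"ax": 0,"ay": 0,"az": 0,"fingers": 9.4},
  {"dx": 3.2,"dy": -3.0,"dz": -0.28,"ax": 0,"ay": 0,"az": 0,"fingers": 9.4},
  {"dx": 3.2,"dy": -3.0,"dz": -0.28,"ax": 0,"ay": 0,"az": 0,"fingers": 9.4},
  {"dx": 3.2,"dy": -3.0,"dz": -0.28,"ax": 0,"ay": 0,"az": 0,"fingers": 9.4},
  {"dx": 3.2,"dy": -3.0,"dz": -0.28,"ax": 0,"ay": 0,"az": 0,"fingers": 9.4},
  {"dx": 3.2,"dy": -3.0,"dz": -0.28,"ax": 0,"ay": 0,"az": 0,"fingers": 9.4},
  {"dx": 3.2,"dy": -3.0,"dz": -0.28,"ax": 0,"ay": 0,"az": 0,"fingers": 9.4},
  {"dx": 3.2,"dy": -3.0,"dz": -0.28,"ax": 0,"ay": 0,"az": 0,"fingers": 9.4},
  {"dx": 3.2,"dy": -3.0,"dz": -0.28,"ax": 0,"ay": 0,"az": 0,"fingers": 9.4},
])

```text
time_s: 1.75
tcp_pos: [0.5399, 0.0082, 0.2503]
orientation: [3.098, 0.52, -0.0]
ft_force: [0.4, 0.6, 0.2]
width: 0.999
grasp_force: 0.0
```

Request:
step_arm([
  {"dx": 0,"dy": 0,"dz": 0,"ax": 0,"ay": 0,"az": -0.96,"fingers": 9.4},
  {"dx": 0,"dy": 0,"dz": 0,"ax": 0,"ay": 0,"az": -0.96,"fingers": 9.4},
  {"dx": 0,"dy": 0,"dz": 0,"ax": 0,"ay": 0,"az": -0.96,"fingers": 9.4},
  {"dx": 0,"dy": 0,"dz": 0,"ax": 0,"ay": 0,"az": -0.96,"fingers": 9.4},
  {"dx": 0,"dy": 0,"dz": 0,"ax": 0,"ay": 0,"az": -0.96,"fingers": 9.4},
  {"dx": 0,"dy": 0,"dz": 0,"ax": 0,"ay": 0,"az": -0.96,"fingers": 9.4},
  {"dx": 0,"dy": 0,"dz": 0,"ax": 0,"ay": 0,"az": -0.96,"fingers": 9.4},
  {"dx": 0,"dy": 0,"dz": 0,"ax": 0,"ay": 0,"az": -0.9,"fingers": 9.4},
  {"dx": 0,"dy": 0,"dz": 0,"ax": 0,"ay": 0,"az": 0,"fingers": 9.4},
  {"dx": 0,"dy": 0,"dz": 0,"ax": 0,"ay": 0,"az": 0,"fingers": 9.4},
])

```text
time_s: 2.75
tcp_pos: [0.5394, 0.0064, 0.2501]
orientation: [-2.409, -2.016, 0.0]
ft_force: [0.3, 0.8, -0.2]
width: 1.0
grasp_force: 0.0
```

```bash
python3 - <<'E'
from h import *
from workcell import robot
s=robot.get_state();print(s["time_s"],s["tcp_pos"],s["q"].round(2),move(s,[.54,0.007,.25],np.radians(-10)))
c=wristcam(robot,"w1");crop(c,0,0,512,384,1.56,"w1b")
E
```

```text
2.75 [0.53937607 0.00642526 0.2501263 ] [ 0.17  0.43 -0.34  1.76  0.17  0.97 -0.41] (array([0.07, 0.05, 0.01]), np.float64(-0.17730651190604033), 'az', np.float64(-0.02), 'tilt', array([-0.,  0., -1.]))
```

View pics/w1b.png

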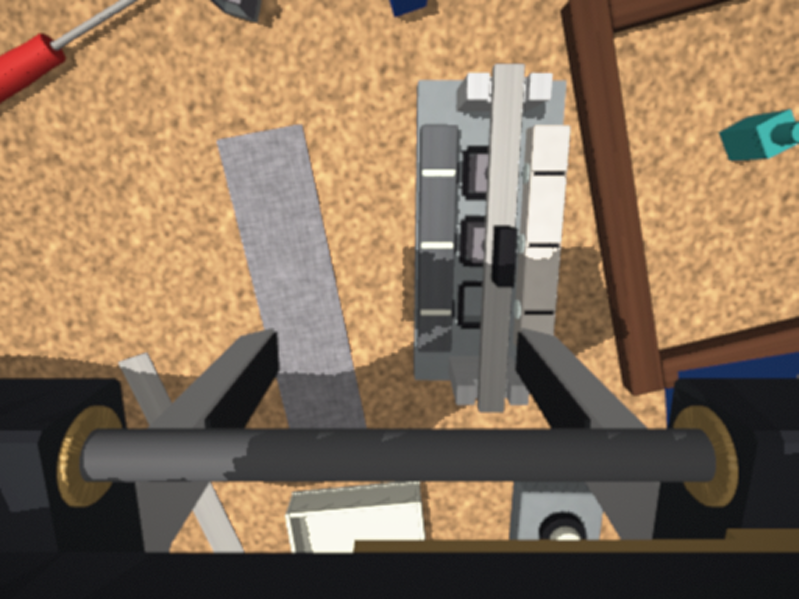

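The wrist view is sharp. The bar runs from (508,66) to (491,410) with its grip block near (505,255). The stroke pairs are at rows 173, 245 and 312. Pockets 2 and 1 hold plugs, and pocket 0 is empty.

```bash
python3 - <<'E'
from h import *
from workcell import robot
c=pickle.load(open("w1.pkl","rb"));k=1.5605
f=lambda x,y,z:pw(c,x/k,y/k,z)
L=[f(437,y,.054) for y in(173,245,312)];Rr=[f(x,y,.054) for x,y in((550,173),(545,245),(540,312))]
for a,b in zip(L,Rr):print(((a+b)/2).round(4),np.degrees(np.arctan2(*((b-a)[1::-1]))).round(1))
d=L[0]-L[2];print("ydir",np.degrees(np.arctan2(d[1],d[0])),np.linalg.norm(d))
d=Rr[0]-Rr[2];print("ydir",np.degrees(np.arctan2(d[1],d[0])),np.linalg.norm(d))
a,b=f(508,66,.09),f(491,410,.09);d=a-b;print("bar",a,b,(a+b)/2,np.degrees(np.arctan2(d[1],d[0])),np.linalg.norm(d))
print("grip lo/hi",f(504,227,.114),f(504,285,.114),f(504,256,.114))
s=robot.get_state()
# predicted wrist px of bar corners for model
p=np.array([.6103,.0065]);print(move(s,[*p,.20],np.radians(-10)))
E
```

```text
[0.6245 0.0625 0.054 ] -10.1
[0.6154 0.0082 0.054 ] -10.1
[ 0.6063 -0.0459  0.054 ] -10.1
ydir 81.01224402298729 0.10984946363765738
ydir 79.90716989057111 0.10982796377221447
bar [0.63562276 0.12930148 0.09      ] [ 0.59255504 -0.11302433  0.09      ] [0.6140889  0.00813858 0.09      ] 79.92224974605155 0.24612319220676088
grip lo/hi [0.61517272 0.02877299 0.114     ] [ 0.61032865 -0.00996042  0.114     ] [0.61278511 0.00968152 0.114     ]
(array([1.25, 6.98, 5.01]), np.float64(-0.17688843761042616), 'az', np.float64(-0.02), 'tilt', array([-0., -0., -1.]))
```

Request:
step_arm([
  {"dx": 0.7,"dy": 3.6,"dz": 0,"ax": 0,"ay": 0,"az": 0,"fingers": 5},
  {"dx": 0.7,"dy": 3.55,"dz": 0,"ax": 0,"ay": 0,"az": 0,"fingers": 5},
  {"dx": 0,"dy": 0,"dz": 4,"ax": 0,"ay": 0,"az": 0,"fingers": 5},
  {"dx": 0,"dy": 0,"dz": 4,"ax": 0,"ay": 0,"az": 0,"fingers": 5},
  {"dx": 0,"dy": 0,"dz": 3.8,"ax": 0,"ay": 0,"az": 0,"fingers": 5},
  {"dx": 0,"dy": 0,"dz": 2.5,"ax": 0,"ay": 0,"az": 0,"fingers": 5},
  {"dx": 0,"dy": 0,"dz": 1.4,"ax": 0,"ay": 0,"az": 0,"fingers": 5},
  {"dx": 0,"dy": 0,"dz": 0,"ax": 0,"ay": 0,"az": 0,"fingers": 5},
], newtons=30)

```text
time_s: 3.6
tcp_pos: [0.6111, 0.0079, 0.0916]
orientation: [-2.405, -2.018, 0.005]
ft_force: [0.0, -0.2, 0.1]
width: 0.531
grasp_force: 0.0
```

Request:
step_arm([
  {"dx": 0,"dy": 0,"dz": 0,"ax": 0,"ay": 0,"az": 0,"fingers": 0},
  {"dx": 0,"dy": 0,"dz": 0,"ax": 0,"ay": 0,"az": 0,"fingers": 0},
  {"dx": 0,"dy": 0,"dz": 0,"ax": 0,"ay": 0,"az": 0,"fingers": 0},
  {"dx": 0,"dy": 0,"dz": 0,"ax": 0,"ay": 0,"az": 0,"fingers": 0},
  {"dx": 0,"dy": 0,"dz": 0,"ax": 0,"ay": 0,"az": 0,"fingers": 0},
  {"dx": 0,"dy": 0,"dz": 0,"ax": 0,"ay": 0,"az": 0,"fingers": 0},
], newtons=30)

```text
time_s: 4.2
tcp_pos: [0.6131, 0.0079, 0.0939]
orientation: [2.406, 2.019, 0.002]
ft_force: [0.5, 0.3, 2.8]
width: 0.124
grasp_force: 30.0
```

Request:
step_arm([
  {"dx": 0,"dy": 0,"dz": -1,"ax": 0,"ay": 0,"az": 0,"fingers": 0},
  {"dx": 0,"dy": 0,"dz": -2.5,"ax": 0,"ay": 0,"az": 0,"fingers": 0},
  {"dx": 0,"dy": 0,"dz": -3,"ax": 0,"ay": 0,"az": 0,"fingers": 0},
  {"dx": -0.6,"dy": -2.1,"dz": 0,"ax": 0,"ay": 0,"az": 0,"fingers": 0},
  {"dx": -0.85,"dy": -3,"dz": 0,"ax": 0,"ay": 0,"az": 0,"fingers": 0},
  {"dx": -0.85,"dy": -3,"dz": 0,"ax": 0,"ay": 0,"az": 0,"fingers": 0},
  {"dx": -0.85,"dy": -3,"dz": 0,"ax": 0,"ay": 0,"az": 0,"fingers": 0},
  {"dx": -0.85,"dy": -3,"dz": 0,"ax": 0,"ay": 0,"az": 0,"fingers": 0},
  {"dx": -0.85,"dy": -3,"dz": 0,"ax": 0,"ay": 0,"az": 0,"fingers": 0},
  {"dx": 0,"dy": 0,"dz": 0,"ax": 0,"ay": 0,"az": -0.65,"fingers": 0},
  {"dx": 0,"dy": 0,"dz": 0,"ax": 0,"ay": 0,"az": -0.6,"fingers": 0},
  {"dx": 0,"dy": 0,"dz": 0,"ax": 0,"ay": 0,"az": 0,"fingers": 0},
])

```text
time_s: 5.4
tcp_pos: [0.4351, -0.0102, 0.1587]
orientation: [-2.221, -2.222, 0.0]
ft_force: [-0.1, -0.9, -2.4]
width: 0.124
grasp_force: 30.0
```

Request:
step_arm([
  {"dx": 0,"dy": 0,"dz": 3.5,"ax": 0,"ay": 0,"az": 0,"fingers": 0},
  {"dx": 0,"dy": 0,"dz": 4,"ax": 0,"ay": 0,"az": 0,"fingers": 0},
  {"dx": 0,"dy": 0,"dz": 3.5,"ax": 0,"ay": 0,"az": 0,"fingers": 0},
  {"dx": 0,"dy": 0,"dz": 2,"ax": 0,"ay": 0,"az": 0,"fingers": 0},
  {"dx": 0,"dy": 0,"dz": 0.7,"ax": 0,"ay": 0,"az": 0,"fingers": 0},
  {"dx": 0,"dy": 0,"dz": 0.3,"ax": 0,"ay": 0,"az": 0,"fingers": 0},
  {"dx": 0,"dy": 0,"dz": 0,"ax": 0,"ay": 0,"az": 0,"fingers": 0},
])

```text
time_s: 6.1
tcp_pos: [0.4361, -0.0101, 0.0187]
orientation: [2.221, 2.221, 0.001]
ft_force: [-0.3, -0.1, -2.7]
width: 0.125
grasp_force: 30.0
```

Still hanging (−2.7 N is its weight), so I'll go down slightly further, then release and rise.

Request:
step_arm([
  {"dx": 0,"dy": 0,"dz": 0.15,"ax": 0,"ay": 0,"az": 0,"fingers": 0},
  {"dx": 0,"dy": 0,"dz": 0.15,"ax": 0,"ay": 0,"az": 0,"fingers": 0},
  {"dx": 0,"dy": 0,"dz": 0,"ax": 0,"ay": 0,"az": 0,"fingers": 0},
])

```text
time_s: 6.4
tcp_pos: [0.4366, -0.0103, 0.0168]
orientation: [2.22, 2.22, 0.003]
ft_force: [-1.2, -0.3, 9.5]
width: 0.125
grasp_force: 30.0
```

Request:
step_arm([
  {"dx": 0,"dy": 0,"dz": 0,"ax": 0,"ay": 0,"az": 0,"fingers": 4},
  {"dx": 0,"dy": 0,"dz": 0,"ax": 0,"ay": 0,"az": 0,"fingers": 4},
  {"dx": 0,"dy": 0,"dz": 0,"ax": 0,"ay": 0,"az": 0,"fingers": 4},
  {"dx": 0,"dy": 0,"dz": -1,"ax": 0,"ay": 0,"az": 0,"fingers": 4},
  {"dx": 0,"dy": 0,"dz": -4,"ax": 0,"ay": 0,"az": 0,"fingers": 4},
  {"dx": 0,"dy": 0,"dz": -4.5,"ax": 0,"ay": 0,"az": 0,"fingers": 4},
  {"dx": 0,"dy": 0,"dz": -4.5,"ax": 0,"ay": 0,"az": 0,"fingers": 4},
  {"dx": 0,"dy": 0,"dz": -4.5,"ax": 0,"ay": 0,"az": 0,"fingers": 4},
  {"dx": 0,"dy": 0,"dz": -4.5,"ax": 0,"ay": 0,"az": 0,"fingers": 4},
  {"dx": 0,"dy": 4.5,"dz": 0,"ax": 0,"ay": 0,"az": 0.65,"fingers": 4},
  {"dx": 0,"dy": 4.5,"dz": 0,"ax": 0,"ay": 0,"az": 0.6,"fingers": 4},
  {"dx": 0,"dy": 0,"dz": 0,"ax": 0,"ay": 0,"az": 0,"fingers": 4},
  {"dx": 0,"dy": 0,"dz": 0,"ax": 0,"ay": 0,"az": 0,"fingers": 4},
])

```text
time_s: 7.7
tcp_pos: [0.5247, -0.014, 0.2452]
orientation: [-2.404, -2.02, 0.001]
ft_force: [-1.4, -0.0, -0.2]
width: 0.428
grasp_force: 0.0
```

```bash
python3 - <<'E'
from h import *
from workcell import robot
s=robot.get_state();print(s["time_s"],s["tcp_pos"],move(s,[.54,0.007,.25],np.radians(-10)))
c=wristcam(robot,"w2");crop(c,0,0,512,384,1.5605,"w2b")
E
```

```text
7.7 [ 0.52468586 -0.01402389  0.2451793 ] (array([ 2.34,  1.15, -0.48]), np.float64(-0.17331408501426718), 'az', np.float64(0.01), 'tilt', array([-0.002,  0.   , -1.   ]))
```

View pics/w2b.png

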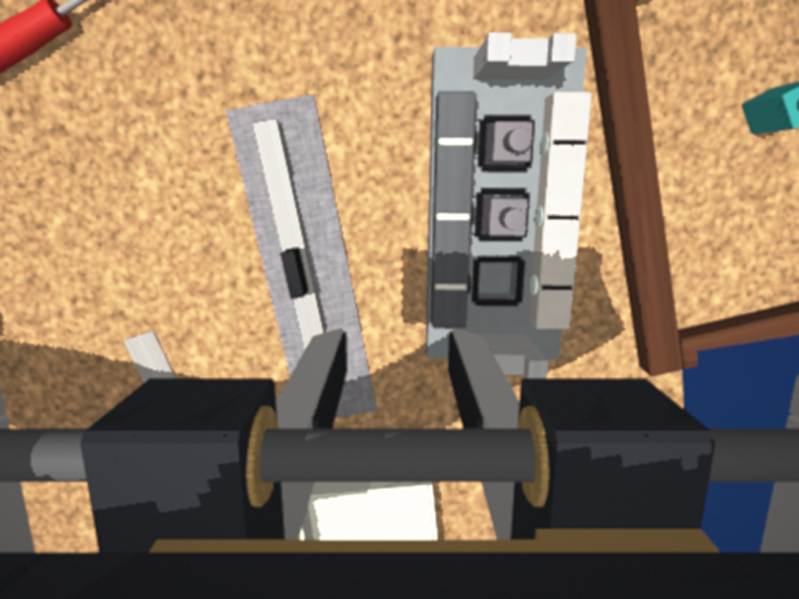

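The bar lies on the felt. The plug knob tops are at (517,139) and (513,215), and the empty pocket's rim is centred at (498,281).

```bash
python3 - <<'E'
from h import *
from workcell import robot
c=pickle.load(open("w2.pkl","rb"));k=1.5605
f=lambda x,y,z:pw(c,x/k,y/k,z).round(4)
print("knobs",f(517,139,.078),f(513,215,.078));print("rims",f(507.5,143,.034),f(503,215,.034),f(498.5,281,.034))
print("posttop +y",f(501,35,.092),f(564,36,.092))
for p in((486,93),(0,0)):pass
s=robot.get_state();print(move(s,[*f(517,139,.078)[:2],.20],np.radians(-10)))
E
```

```text
knobs [0.6226 0.063  0.078 ] [0.6138 0.0118 0.078 ]
rims [0.6258 0.0627 0.034 ] [0.6156 0.008  0.034 ] [ 0.6053 -0.0455  0.034 ]
posttop +y [0.6163 0.1269 0.092 ] [0.6555 0.1195 0.092 ]
(array([9.28, 8.42, 4.49]), np.float64(-0.17288682294862848), 'az', np.float64(0.01), 'tilt', array([-0.002,  0.   , -1.   ]))
```

Request:
step_arm([
  {"dx": 3.1,"dy": 2.8,"dz": 0,"ax": 0,"ay": 0,"az": 0,"fingers": 3},
  {"dx": 3.1,"dy": 2.8,"dz": 0,"ax": 0,"ay": 0,"az": 0,"fingers": 3},
  {"dx": 3.07,"dy": 2.77,"dz": 0,"ax": 0,"ay": 0,"az": 0,"fingers": 3},
  {"dx": 0,"dy": 0,"dz": 4,"ax": 0,"ay": 0,"az": 0,"fingers": 3},
  {"dx": 0,"dy": 0,"dz": 4,"ax": 0,"ay": 0,"az": 0,"fingers": 3},
  {"dx": 0,"dy": 0,"dz": 4,"ax": 0,"ay": 0,"az": 0,"fingers": 3},
  {"dx": 0,"dy": 0,"dz": 3.5,"ax": 0,"ay": 0,"az": 0,"fingers": 3},
  {"dx": 0,"dy": 0,"dz": 2,"ax": 0,"ay": 0,"az": 0,"fingers": 3},
  {"dx": 0,"dy": 0,"dz": 1,"ax": 0,"ay": 0,"az": 0,"fingers": 3},
  {"dx": 0,"dy": 0,"dz": 0,"ax": 0,"ay": 0,"az": 0,"fingers": 3},
], newtons=20)

```text
time_s: 8.75
tcp_pos: [0.6221, 0.0625, 0.0595]
orientation: [-2.404, -2.02, 0.004]
ft_force: [-0.2, -0.2, 0.8]
width: 0.319
grasp_force: 0.0
```

Request:
step_arm([
  {"dx": 0,"dy": 0,"dz": 0,"ax": 0,"ay": 0,"az": 0,"fingers": 0},
  {"dx": 0,"dy": 0,"dz": 0,"ax": 0,"ay": 0,"az": 0,"fingers": 0},
  {"dx": 0,"dy": 0,"dz": 0,"ax": 0,"ay": 0,"az": 0,"fingers": 0},
  {"dx": 0,"dy": 0,"dz": 0,"ax": 0,"ay": 0,"az": 0,"fingers": 0},
], newtons=20)

```text
time_s: 9.15
tcp_pos: [0.6247, 0.0628, 0.0618]
orientation: [2.405, 2.019, 0.003]
ft_force: [-1.5, -0.7, 6.5]
width: 0.166
grasp_force: 20.0
```

Request:
step_arm([
  {"dx": 0,"dy": 0,"dz": -1,"ax": 0,"ay": 0,"az": 0,"fingers": 0},
  {"dx": 0,"dy": 0,"dz": -3,"ax": 0,"ay": 0,"az": 0,"fingers": 0},
  {"dx": 0,"dy": 0,"dz": -3.5,"ax": 0,"ay": 0,"az": 0,"fingers": 0},
  {"dx": 0,"dy": 0,"dz": -1.5,"ax": 0,"ay": 0,"az": 0,"fingers": 0},
  {"dx": 0,"dy": 0,"dz": 0,"ax": 0,"ay": 0,"az": 0,"fingers": 0},
])

```text
time_s: 9.65
tcp_pos: [0.6255, 0.0629, 0.1528]
orientation: [2.404, 2.018, 0.006]
ft_force: [-0.3, -0.5, -1.8]
width: 0.167
grasp_force: 20.0
```

Request:
step_arm([
  {"dx": 0,"dy": 0,"dz": -3,"ax": 0,"ay": 0,"az": 0,"fingers": 0},
  {"dx": -3.99,"dy": -1.3,"dz": 0,"ax": 0,"ay": 0,"az": 0,"fingers": 0},
  {"dx": -3.99,"dy": -1.3,"dz": 0,"ax": 0,"ay": 0,"az": 0,"fingers": 0},
  {"dx": -3.99,"dy": -1.3,"dz": 0,"ax": 0,"ay": 0,"az": 0,"fingers": 0},
  {"dx": -3.99,"dy": -1.3,"dz": 0,"ax": 0,"ay": 0,"az": 0,"fingers": 0},
  {"dx": -3.99,"dy": -1.3,"dz": 0,"ax": 0,"ay": 0,"az": 0,"fingers": 0},
  {"dx": -3.99,"dy": -1.3,"dz": 0,"ax": 0,"ay": 0,"az": 0,"fingers": 0},
  {"dx": -3.99,"dy": -1.3,"dz": 0,"ax": 0,"ay": 0,"az": 0,"fingers": 0},
  {"dx": -3.99,"dy": -1.3,"dz": 0,"ax": 0,"ay": 0,"az": 0,"fingers": 0},
  {"dx": -3.99,"dy": -1.3,"dz": 0,"ax": 0,"ay": 0,"az": 0,"fingers": 0},
  {"dx": 0,"dy": 0,"dz": 0,"ax": 0,"ay": 0,"az": 0,"fingers": 0},
])

```text
time_s: 10.75
tcp_pos: [0.441, -0.277, 0.1782]
orientation: [-2.415, -2.006, 0.009]
ft_force: [0.1, -0.3, -0.8]
width: 0.165
grasp_force: 20.0
```

```bash
python3 - <<'E'
from h import *
from workcell import robot
s=robot.get_state();print(s["time_s"],s["tcp_pos"],move(s,[.448,-.27,.06],np.radians(-10)))
c=robot.camera("top");crop(c,90,130,430,270,2.35,"t3");pickle.dump(c,open("t3.pkl","wb"))
E
```

```text
10.75 [ 0.44101877 -0.27702958  0.17819968] (array([ 0.85,  0.62, 11.81]), np.float64(-0.18445708686811907), 'az', np.float64(-0.07), 'tilt', array([-0.006, -0.002, -1.   ]))
```

View pics/t3.png

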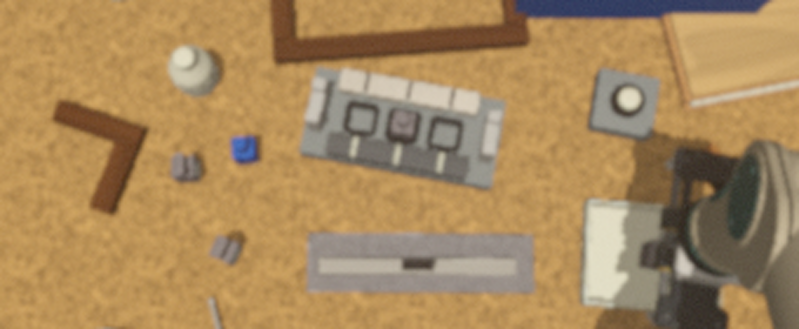

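The arm is over the tray, the bar is on the felt and the cells haven't moved. I'll lower the plug.

Request:
step_arm([
  {"dx": 0.85,"dy": 0.6,"dz": 2,"ax": 0,"ay": 0,"az": 0,"fingers": 0},
  {"dx": 0,"dy": 0,"dz": 4,"ax": 0,"ay": 0,"az": 0,"fingers": 0},
  {"dx": 0,"dy": 0,"dz": 3.5,"ax": 0,"ay": 0,"az": 0,"fingers": 0},
  {"dx": 0,"dy": 0,"dz": 1.7,"ax": 0,"ay": 0,"az": 0,"fingers": 0},
  {"dx": 0,"dy": 0,"dz": 0.7,"ax": 0,"ay": 0,"az": 0,"fingers": 0},
  {"dx": 0,"dy": 0,"dz": 0,"ax": 0,"ay": 0,"az": 0,"fingers": 0},
])

```text
time_s: 11.4
tcp_pos: [0.4536, -0.2619, 0.0602]
orientation: [-2.402, -2.02, 0.0]
ft_force: [-0.9, -0.4, -0.4]
width: 0.164
grasp_force: 20.0
```

Request:
step_arm([
  {"dx": 0,"dy": 0,"dz": 0,"ax": 0,"ay": 0,"az": 0,"fingers": 3},
  {"dx": 0,"dy": 0,"dz": 0,"ax": 0,"ay": 0,"az": 0,"fingers": 3},
  {"dx": 0,"dy": 0,"dz": 0,"ax": 0,"ay": 0,"az": 0,"fingers": 3},
  {"dx": 0,"dy": 0,"dz": -3,"ax": 0,"ay": 0,"az": 0,"fingers": 3},
  {"dx": 0,"dy": 0,"dz": -4,"ax": 0,"ay": 0,"az": 0,"fingers": 3},
  {"dx": 0,"dy": 0,"dz": -4,"ax": 0,"ay": 0,"az": 0,"fingers": 3},
  {"dx": 0,"dy": 0,"dz": 0,"ax": 0,"ay": 0,"az": 0,"fingers": 3},
])

```text
time_s: 12.1
tcp_pos: [0.4574, -0.265, 0.1767]
orientation: [2.399, 2.013, 0.006]
ft_force: [1.1, 0.1, -0.5]
width: 0.321
grasp_force: 0.0
```

```bash
python3 - <<'E'
from h import *
from workcell import robot
s=robot.get_state();print(s["time_s"],s["tcp_pos"],move(s,[.6151,.0084,.06],np.radians(-10)))
E
```

```text
12.1 [ 0.45742615 -0.26495419  0.17673971] (array([29.7 , 10.66, 11.68]), np.float64(-0.17459459765451235), 'az', np.float64(-0.0), 'tilt', array([ 0.01 , -0.005, -1.   ]))
```

Request:
step_arm([
  {"dx": 3.73,"dy": 1.34,"dz": 0,"ax": 0,"ay": 0,"az": 0,"fingers": 3},
  {"dx": 3.73,"dy": 1.34,"dz": 0,"ax": 0,"ay": 0,"az": 0,"fingers": 3},
  {"dx": 3.73,"dy": 1.34,"dz": 0,"ax": 0,"ay": 0,"az": 0,"fingers": 3},
  {"dx": 3.73,"dy": 1.34,"dz": 0,"ax": 0,"ay": 0,"az": 0,"fingers": 3},
  {"dx": 3.73,"dy": 1.34,"dz": 0,"ax": 0,"ay": 0,"az": 0,"fingers": 3},
  {"dx": 3.73,"dy": 1.34,"dz": 0,"ax": 0,"ay": 0,"az": 0,"fingers": 3},
  {"dx": 3.73,"dy": 1.34,"dz": 0,"ax": 0,"ay": 0,"az": 0,"fingers": 3},
  {"dx": 3.73,"dy": 1.34,"dz": 0,"ax": 0,"ay": 0,"az": 0,"fingers": 3},
  {"dx": 0,"dy": 0,"dz": 0,"ax": 0,"ay": 0,"az": 0,"fingers": 3},
  {"dx": 0,"dy": 0,"dz": 0,"ax": 0,"ay": 0,"az": 0,"fingers": 3},
  {"dx": 0,"dy": 0,"dz": 0,"ax": 0,"ay": 0,"az": 0,"fingers": 3},
])

```text
time_s: 13.2
tcp_pos: [0.6103, 0.0101, 0.1709]
orientation: [2.407, 2.018, -0.003]
ft_force: [-0.4, -0.9, 0.1]
width: 0.321
grasp_force: 0.0
```

```bash
python3 - <<'E'
from h import *
from workcell import robot
s=robot.get_state();print(s["time_s"],s["tcp_pos"],move(s,[.6151,.0095,.061],np.radians(-10)))
E
```

```text
13.2 [0.61034279 0.01009421 0.17094059] (array([ 0.04,  0.49, 10.99]), np.float64(-0.1756359726898121), 'az', np.float64(-0.01), 'tilt', array([-0.001, -0.001, -1.   ]))
```

Request:
step_arm([
  {"dx": 0,"dy": 0.45,"dz": 3,"ax": 0,"ay": 0,"az": 0,"fingers": 3},
  {"dx": 0,"dy": 0,"dz": 4,"ax": 0,"ay": 0,"az": 0,"fingers": 3},
  {"dx": 0,"dy": 0,"dz": 2.7,"ax": 0,"ay": 0,"az": 0,"fingers": 3},
  {"dx": 0,"dy": 0,"dz": 1.2,"ax": 0,"ay": 0,"az": 0,"fingers": 3},
  {"dx": 0,"dy": 0,"dz": 0,"ax": 0,"ay": 0,"az": 0,"fingers": 3},
  {"dx": 0,"dy": 0,"dz": 0,"ax": 0,"ay": 0,"az": 0,"fingers": 0},
  {"dx": 0,"dy": 0,"dz": 0,"ax": 0,"ay": 0,"az": 0,"fingers": 0},
  {"dx": 0,"dy": 0,"dz": 0,"ax": 0,"ay": 0,"az": 0,"fingers": 0},
  {"dx": 0,"dy": 0,"dz": 0,"ax": 0,"ay": 0,"az": 0,"fingers": 0},
  {"dx": 0,"dy": 0,"dz": 0,"ax": 0,"ay": 0,"az": 0,"fingers": 0},
])

```text
time_s: 14.2
tcp_pos: [0.6165, 0.0111, 0.0638]
orientation: [2.405, 2.019, 0.003]
ft_force: [-0.3, -0.1, 6.3]
width: 0.164
grasp_force: 19.9
```

Request:
step_arm([
  {"dx": 0,"dy": 0,"dz": -1,"ax": 0,"ay": 0,"az": 0,"fingers": 0},
  {"dx": 0,"dy": 0,"dz": -3,"ax": 0,"ay": 0,"az": 0,"fingers": 0},
  {"dx": 0,"dy": 0,"dz": -4,"ax": 0,"ay": 0,"az": 0,"fingers": 0},
  {"dx": 0,"dy": 0,"dz": -4,"ax": 0,"ay": 0,"az": 0,"fingers": 0},
  {"dx": 0,"dy": 0,"dz": 0,"ax": 0,"ay": 0,"az": 0,"fingers": 0},
])

```text
time_s: 14.7
tcp_pos: [0.6192, 0.012, 0.1885]
orientation: [2.401, 2.016, 0.014]
ft_force: [0.4, 0.5, -0.9]
width: 0.165
grasp_force: 20.0
```

```bash
python3 - <<'E'
from h import *
from workcell import robot
s=robot.get_state();print(s["time_s"],s["tcp_pos"],move(s,[.452,-.338,.18],np.radians(-10)))
E
```

```text
14.7 [0.61921328 0.01204241 0.18854009] (array([-37.37, -10.41,   0.64]), np.float64(-0.1740978410424622), 'az', np.float64(0.0), 'tilt', array([ 0.011,  0.001, -1.   ]))
```

Request:
step_arm([
  {"dx": -4.1,"dy": -1.13,"dz": 0,"ax": 0,"ay": 0,"az": 0,"fingers": 0},
  {"dx": -4.1,"dy": -1.13,"dz": 0,"ax": 0,"ay": 0,"az": 0,"fingers": 0},
  {"dx": -4.1,"dy": -1.13,"dz": 0,"ax": 0,"ay": 0,"az": 0,"fingers": 0},
  {"dx": -4.1,"dy": -1.13,"dz": 0,"ax": 0,"ay": 0,"az": 0,"fingers": 0},
  {"dx": -4.1,"dy": -1.13,"dz": 0,"ax": 0,"ay": 0,"az": 0,"fingers": 0},
  {"dx": -4.1,"dy": -1.13,"dz": 0,"ax": 0,"ay": 0,"az": 0,"fingers": 0},
  {"dx": -4.1,"dy": -1.13,"dz": 0,"ax": 0,"ay": 0,"az": 0,"fingers": 0},
  {"dx": -4.1,"dy": -1.13,"dz": 0,"ax": 0,"ay": 0,"az": 0,"fingers": 0},
  {"dx": -4.1,"dy": -1.13,"dz": 0,"ax": 0,"ay": 0,"az": 0,"fingers": 0},
  {"dx": 0,"dy": 0,"dz": 0,"ax": 0,"ay": 0,"az": 0,"fingers": 0},
  {"dx": 0,"dy": 0,"dz": 0,"ax": 0,"ay": 0,"az": 0,"fingers": 0},
  {"dx": 0,"dy": 0,"dz": 0,"ax": 0,"ay": 0,"az": 0,"fingers": 0},
])

```text
time_s: 15.9
tcp_pos: [0.452, -0.3331, 0.1822]
orientation: [-2.404, -2.022, -0.002]
ft_force: [-0.0, 0.4, -1.1]
width: 0.161
grasp_force: 20.0
```

```bash
python3 - <<'E'
from h import *
from workcell import robot
s=robot.get_state();print(s["time_s"],s["tcp_pos"],move(s,[.452,-.338,.0615],np.radians(-10)))
E
```

```text
15.9 [ 0.4520413  -0.33308184  0.18222915] (array([-0.5 ,  0.08, 12.07]), np.float64(-0.1721188408348789), 'az', np.float64(0.02), 'tilt', array([ 0.   ,  0.001, -1.   ]))
```

Request:
step_arm([
  {"dx": 0,"dy": 0,"dz": 3,"ax": 0,"ay": 0,"az": 0,"fingers": 0},
  {"dx": 0,"dy": 0,"dz": 4,"ax": 0,"ay": 0,"az": 0,"fingers": 0},
  {"dx": 0,"dy": 0,"dz": 3,"ax": 0,"ay": 0,"az": 0,"fingers": 0},
  {"dx": 0,"dy": 0,"dz": 1.5,"ax": 0,"ay": 0,"az": 0,"fingers": 0},
  {"dx": 0,"dy": 0,"dz": 0.7,"ax": 0,"ay": 0,"az": 0,"fingers": 0},
  {"dx": 0,"dy": 0,"dz": 0,"ax": 0,"ay": 0,"az": 0,"fingers": 0},
  {"dx": 0,"dy": 0,"dz": 0,"ax": 0,"ay": 0,"az": 0,"fingers": 3},
  {"dx": 0,"dy": 0,"dz": 0,"ax": 0,"ay": 0,"az": 0,"fingers": 3},
  {"dx": 0,"dy": 0,"dz": 0,"ax": 0,"ay": 0,"az": 0,"fingers": 3},
  {"dx": 0,"dy": 0,"dz": -3,"ax": 0,"ay": 0,"az": 0,"fingers": 3},
  {"dx": 0,"dy": 0,"dz": -4.5,"ax": 0,"ay": 0,"az": 0,"fingers": 3},
  {"dx": 0,"dy": 0,"dz": -4.5,"ax": 0,"ay": 0,"az": 0,"fingers": 3},
  {"dx": 0,"dy": 0,"dz": -4.5,"ax": 0,"ay": 0,"az": 0,"fingers": 3},
  {"dx": 0,"dy": 0,"dz": 0,"ax": 0,"ay": 0,"az": 0,"fingers": 3},
])

```text
time_s: 17.3
tcp_pos: [0.4552, -0.3366, 0.2321]
orientation: [2.397, 2.011, 0.005]
ft_force: [0.9, -0.4, 0.9]
width: 0.323
grasp_force: 0.0
```

Request:
step_arm([
  {"dx": 4.15,"dy": -0.36,"dz": -0.2,"ax": 0,"ay": 0,"az": 0,"fingers": 3},
  {"dx": 4.15,"dy": -0.36,"dz": -0.2,"ax": 0,"ay": 0,"az": 0,"fingers": 3},
  {"dx": 4.15,"dy": -0.36,"dz": -0.2,"ax": 0,"ay": 0,"az": 0,"fingers": 3},
  {"dx": 4.15,"dy": -0.36,"dz": -0.2,"ax": 0,"ay": 0,"az": 0,"fingers": 3},
  {"dx": 4.15,"dy": -0.36,"dz": -0.2,"ax": 0,"ay": 0,"az": 0,"fingers": 3},
  {"dx": 4.15,"dy": -0.36,"dz": -0.2,"ax": 0,"ay": 0,"az": 0,"fingers": 3},
  {"dx": 4.15,"dy": -0.36,"dz": -0.2,"ax": 0,"ay": 0,"az": 0,"fingers": 3},
  {"dx": 4.15,"dy": -0.36,"dz": -0.2,"ax": 0,"ay": 0,"az": 0,"fingers": 3},
  {"dx": 4.15,"dy": -0.36,"dz": -0.2,"ax": 0,"ay": 0,"az": 0,"fingers": 3},
  {"dx": 4.15,"dy": -0.36,"dz": -0.2,"ax": 0,"ay": 0,"az": 0,"fingers": 3},
  {"dx": 4.15,"dy": -0.36,"dz": -0.2,"ax": 0,"ay": 0,"az": 0,"fingers": 3},
  {"dx": 4.15,"dy": -0.36,"dz": -0.2,"ax": 0,"ay": 0,"az": 0,"fingers": 3},
  {"dx": 0,"dy": 0,"dz": 0,"ax": 0,"ay": 0,"az": 0,"fingers": 3},
  {"dx": 0,"dy": 0,"dz": 0,"ax": 0,"ay": 0,"az": 0,"fingers": 3},
  {"dx": 0,"dy": 0,"dz": 0,"ax": 0,"ay": 0,"az": 0,"fingers": 3},
])

```text
time_s: 18.8
tcp_pos: [0.495, 0.1616, 0.249]
orientation: [2.407, 2.018, -0.002]
ft_force: [-1.3, 0.9, 0.1]
width: 0.319
grasp_force: 0.0
```

```bash
python3 - <<'E'
from h import *
from workcell import robot
s=robot.get_state();print(s["time_s"],s["tcp_pos"],s["orientation"])
c=wristcam(robot,"w3");crop(c,0,0,512,384,1.5605,"w3b")
E
```

```text
18.8 [0.49495208 0.16161499 0.24896674] [ 2.40715185e+00  2.01756779e+00 -2.01862162e-03]
```

View pics/w3b.png

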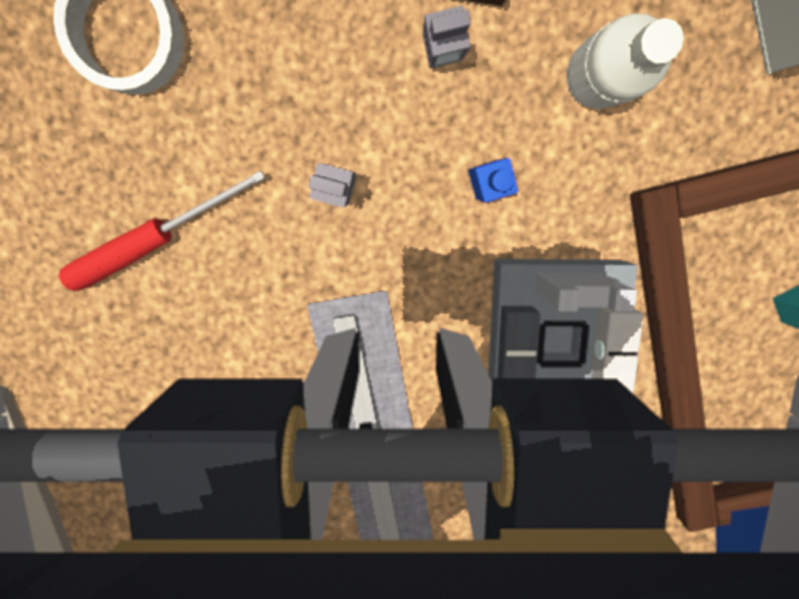

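Cell B is at about (333,185) and cell A at (447,37). I'll enlarge both in one picture.

```bash
python3 - <<'E'
from h import *
c=pickle.load(open("w3.pkl","rb"))
crop(c,190,95,250,140,6.6,"x1");crop(c,260,0,320,45,6.6,"x2")
a=cv2.imread("pics/x1.png");b=cv2.imread("pics/x2.png");cv2.imwrite("pics/x12.png",cv2.hconcat([a,b]));print(a.shape)
E
```

```text
(297, 396, 3)
```

View pics/x12.png

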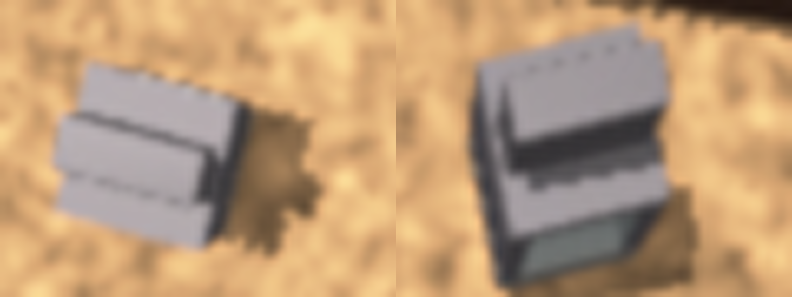

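```bash
python3 - <<'E'
from h import *
from workcell import robot
c=pickle.load(open("w3.pkl","rb"))
fb=lambda x,y,z:pw(c,190+x/6.6,95+y/6.6,z)
fa=lambda x,y,z:pw(c,260+(x-396)/6.6,y/6.6,z)
def an(P):
    P=np.array(P);e=[P[1]-P[0],P[2]-P[3],P[3]-P[0],P[2]-P[1]]
    print(P.mean(0).round(4),"lens",np.linalg.norm(e,axis=1).round(4),"ang",[round(np.degrees(np.arctan2(v[1],v[0])),1) for v in e])
an([fb(*p,.046) for p in((90,62),(242,102),(205,247),(57,208))])
an([fb(*p,.068) for p in((65,118),(208,155),(197,205),(53,165))])
an([fa(*p,.046) for p in((478,65),(635,25),(668,190),(512,232))])
an([fa(*p,.068) for p in((503,85),(657,40),(667,98),(515,145))])
E
```

```text
[0.4559 0.2302 0.046 ] lens [0.0284 0.0281 0.0271 0.0272] ang [np.float64(-24.4), np.float64(-24.7), np.float64(-115.3), np.float64(-115.9)]
[0.4557 0.2297 0.068 ] lens [0.0253 0.0258 0.0083 0.0088] ang [np.float64(-24.3), np.float64(-25.4), np.float64(-116.9), np.float64(-114.1)]
[0.5612 0.3228 0.046 ] lens [0.0272 0.0276 0.0269 0.0264] ang [np.float64(3.0), np.float64(4.0), np.float64(-86.6), np.float64(-85.7)]
[0.5608 0.3223 0.068 ] lens [0.0254 0.0253 0.009  0.0086] ang [np.float64(4.9), np.float64(5.8), np.float64(-86.6), np.float64(-87.3)]
```

Request:
step_arm([
  {"dx": 3.0,"dy": -2.5,"dz": 0,"ax": 0,"ay": 0,"az": 0,"fingers": 3},
  {"dx": 3.0,"dy": -2.5,"dz": 0,"ax": 0,"ay": 0,"az": 0,"fingers": 3},
  {"dx": 0,"dy": 0,"dz": 1,"ax": 0,"ay": 0,"az": -0.94,"fingers": 3},
  {"dx": 0,"dy": 0,"dz": 1,"ax": 0,"ay": 0,"az": -0.94,"fingers": 3},
  {"dx": 0,"dy": 0,"dz": 1,"ax": 0,"ay": 0,"az": -0.94,"fingers": 3},
  {"dx": 0,"dy": 0,"dz": 1,"ax": 0,"ay": 0,"az": -0.94,"fingers": 3},
  {"dx": 0,"dy": 0,"dz": 1,"ax": 0,"ay": 0,"az": -0.94,"fingers": 3},
  {"dx": 0,"dy": 0,"dz": 1,"ax": 0,"ay": 0,"az": -0.94,"fingers": 3},
  {"dx": 0,"dy": 0,"dz": 1,"ax": 0,"ay": 0,"az": -0.94,"fingers": 3},
  {"dx": 0,"dy": 0,"dz": 1,"ax": 0,"ay": 0,"az": -0.94,"fingers": 3},
  {"dx": 0,"dy": 0,"dz": 1,"ax": 0,"ay": 0,"az": -0.94,"fingers": 3},
  {"dx": 0,"dy": 0,"dz": 1,"ax": 0,"ay": 0,"az": -0.94,"fingers": 3},
  {"dx": 0,"dy": 0,"dz": 0,"ax": 0,"ay": 0,"az": 0,"fingers": 3},
  {"dx": 0,"dy": 0,"dz": 0,"ax": 0,"ay": 0,"az": 0,"fingers": 3},
])

```text
time_s: 20.25
tcp_pos: [0.4566, 0.2298, 0.1493]
orientation: [-0.682, -3.067, 0.001]
ft_force: [-0.0, 0.4, 0.1]
width: 0.321
grasp_force: 0.0
```

```bash
python3 - <<'E'
from h import *
from workcell import robot
s=robot.get_state();print(s["time_s"],s["tcp_pos"],s["q"].round(2),move(s,[.4555,.2297,.050],np.radians(65)))
c=wristcam(robot,"w4");print(wp(c,[.4557,.23,.068]))
E
```

```text
20.25 [0.45659802 0.22984944 0.14928725] [ 0.04  0.64 -0.86  1.94  0.65  0.85 -0.04] (array([ 0.09, -0.06,  9.93]), np.float64(1.1334193120115688), 'az', np.float64(-0.01), 'tilt', array([-0., -0., -1.]))
[253.45274742 190.48043601]
```

Request:
step_arm([
  {"dx": 0.1,"dy": 0,"dz": 4,"ax": 0,"ay": 0,"az": 0,"fingers": 3},
  {"dx": 0,"dy": 0,"dz": 3.5,"ax": 0,"ay": 0,"az": 0,"fingers": 3},
  {"dx": 0,"dy": 0,"dz": 1.5,"ax": 0,"ay": 0,"az": 0,"fingers": 3},
  {"dx": 0,"dy": 0,"dz": 0.8,"ax": 0,"ay": 0,"az": 0,"fingers": 3},
  {"dx": 0,"dy": 0,"dz": 0,"ax": 0,"ay": 0,"az": 0,"fingers": 3},
  {"dx": 0,"dy": 0,"dz": 0,"ax": 0,"ay": 0,"az": 0,"fingers": 0},
  {"dx": 0,"dy": 0,"dz": 0,"ax": 0,"ay": 0,"az": 0,"fingers": 0},
  {"dx": 0,"dy": 0,"dz": 0,"ax": 0,"ay": 0,"az": 0,"fingers": 0},
  {"dx": 0,"dy": 0,"dz": 0,"ax": 0,"ay": 0,"az": 0,"fingers": 0},
  {"dx": 0,"dy": 0,"dz": 0,"ax": 0,"ay": 0,"az": 0,"fingers": 0},
  {"dx": 0,"dy": 0,"dz": 0,"ax": 0,"ay": 0,"az": 0,"fingers": 0},
], newtons=25)

```text
time_s: 21.4
tcp_pos: [0.4558, 0.2315, 0.052]
orientation: [0.674, 3.067, 0.0]
ft_force: [-0.8, -0.0, 5.6]
width: 0.105
grasp_force: 25.0
```

Request:
step_arm([
  {"dx": 0,"dy": 0,"dz": -1,"ax": 0,"ay": 0,"az": 0,"fingers": 0},
  {"dx": 0,"dy": 0,"dz": -3,"ax": 0,"ay": 0,"az": 0,"fingers": 0},
  {"dx": 0,"dy": 0,"dz": -4,"ax": 0,"ay": 0,"az": 0,"fingers": 0},
  {"dx": 0,"dy": 0,"dz": -4,"ax": 0,"ay": 0,"az": 0,"fingers": 0},
  {"dx": 0,"dy": 0,"dz": 0,"ax": 0,"ay": 0,"az": 0.94,"fingers": 0},
  {"dx": 0,"dy": 0,"dz": 0,"ax": 0,"ay": 0,"az": 0.94,"fingers": 0},
  {"dx": 0,"dy": 0,"dz": 0,"ax": 0,"ay": 0,"az": 0.94,"fingers": 0},
  {"dx": 0,"dy": 0,"dz": 0,"ax": 0,"ay": 0,"az": 0.94,"fingers": 0},
  {"dx": 0,"dy": 0,"dz": 0,"ax": 0,"ay": 0,"az": 0.94,"fingers": 0},
  {"dx": 0,"dy": 0,"dz": 0,"ax": 0,"ay": 0,"az": 0.94,"fingers": 0},
  {"dx": 0,"dy": 0,"dz": 0,"ax": 0,"ay": 0,"az": 0.94,"fingers": 0},
  {"dx": 0,"dy": 0,"dz": 0,"ax": 0,"ay": 0,"az": 0.94,"fingers": 0},
  {"dx": 0,"dy": 0,"dz": 0,"ax": 0,"ay": 0,"az": 0.94,"fingers": 0},
  {"dx": 0,"dy": 0,"dz": 0,"ax": 0,"ay": 0,"az": 0.94,"fingers": 0},
  {"dx": 0,"dy": 0,"dz": 0,"ax": 0,"ay": 0,"az": 0,"fingers": 0},
])

```text
time_s: 22.9
tcp_pos: [0.455, 0.2315, 0.1717]
orientation: [2.406, 2.02, 0.0]
ft_force: [0.5, -0.3, -1.5]
width: 0.102
grasp_force: 25.0
```

```bash
python3 - <<'E'
from h import *
from workcell import robot
s=robot.get_state();print(s["time_s"],s["tcp_pos"],move(s,[.6249,.0627,.18],np.radians(-10)))
E
```

```text
22.9 [0.45500699 0.23152695 0.17166813] (array([-13.69,  19.66,  -0.83]), np.float64(-0.17405732041662392), 'az', np.float64(0.0), 'tilt', array([ 0., -0., -1.]))
```

Request:
step_arm([
  {"dx": -2.28,"dy": 3.28,"dz": -0.15,"ax": 0,"ay": 0,"az": 0,"fingers": 0},
  {"dx": -2.28,"dy": 3.28,"dz": -0.15,"ax": 0,"ay": 0,"az": 0,"fingers": 0},
  {"dx": -2.28,"dy": 3.28,"dz": -0.15,"ax": 0,"ay": 0,"az": 0,"fingers": 0},
  {"dx": -2.28,"dy": 3.28,"dz": -0.15,"ax": 0,"ay": 0,"az": 0,"fingers": 0},
  {"dx": -2.28,"dy": 3.28,"dz": -0.15,"ax": 0,"ay": 0,"az": 0,"fingers": 0},
  {"dx": -2.28,"dy": 3.28,"dz": -0.15,"ax": 0,"ay": 0,"az": 0,"fingers": 0},
  {"dx": 0,"dy": 0,"dz": 0,"ax": 0,"ay": 0,"az": 0,"fingers": 0},
  {"dx": 0,"dy": 0,"dz": 0,"ax": 0,"ay": 0,"az": 0,"fingers": 0},
  {"dx": 0,"dy": 0,"dz": 0,"ax": 0,"ay": 0,"az": 0,"fingers": 0},
])

```text
time_s: 23.8
tcp_pos: [0.6244, 0.0639, 0.1802]
orientation: [-2.402, -2.023, 0.0]
ft_force: [0.0, 0.0, -1.5]
width: 0.106
grasp_force: 25.0
```

```bash
python3 - <<'E'
from h import *
from workcell import robot
s=robot.get_state();print(s["time_s"],s["tcp_pos"],move(s,[.6249,.0627,.062],np.radians(-10)))
E
```

```text
23.8 [0.62441647 0.06389123 0.18019575] (array([-0.12,  0.08, 11.82]), np.float64(-0.17097712167891416), 'az', np.float64(0.03), 'tilt', array([-0.001,  0.001, -1.   ]))
```

Request:
step_arm([
  {"dx": -0.12,"dy": 0.1,"dz": 4,"ax": 0,"ay": 0,"az": 0,"fingers": 0},
  {"dx": 0,"dy": 0,"dz": 3.5,"ax": 0,"ay": 0,"az": 0,"fingers": 0},
  {"dx": 0,"dy": 0,"dz": 1.5,"ax": 0,"ay": 0,"az": 0,"fingers": 0},
  {"dx": 0,"dy": 0,"dz": 0.6,"ax": 0,"ay": 0,"az": 0,"fingers": 0},
  {"dx": 0,"dy": 0,"dz": 0.6,"ax": 0,"ay": 0,"az": 0,"fingers": 0},
  {"dx": 0,"dy": 0,"dz": 0.5,"ax": 0,"ay": 0,"az": 0,"fingers": 0},
  {"dx": 0,"dy": 0,"dz": 0.5,"ax": 0,"ay": 0,"az": 0,"fingers": 0},
  {"dx": 0,"dy": 0,"dz": 0.4,"ax": 0,"ay": 0,"az": 0,"fingers": 0},
  {"dx": 0,"dy": 0,"dz": 0,"ax": 0,"ay": 0,"az": 0,"fingers": 0},
  {"dx": 0,"dy": 0,"dz": 0,"ax": 0,"ay": 0,"az": 0,"fingers": 0},
])

```text
time_s: 24.8
tcp_pos: [0.6257, 0.0613, 0.064]
orientation: [-2.405, -2.019, 0.001]
ft_force: [-3.5, 1.1, -3.9]
width: 0.099
grasp_force: 25.0
```

Nearly down; a further 2.5 mm and then release.

Request:
step_arm([
  {"dx": 0,"dy": 0,"dz": 0.15,"ax": 0,"ay": 0,"az": 0,"fingers": 0},
  {"dx": 0,"dy": 0,"dz": 0.15,"ax": 0,"ay": 0,"az": 0,"fingers": 0},
  {"dx": 0,"dy": 0,"dz": 0,"ax": 0,"ay": 0,"az": 0,"fingers": 0},
])

```text
time_s: 25.1
tcp_pos: [0.6257, 0.0613, 0.0621]
orientation: [-2.406, -2.02, 0.001]
ft_force: [-6.5, 0.7, 5.4]
width: 0.105
grasp_force: 25.0
```

Request:
step_arm([
  {"dx": 0,"dy": 0,"dz": 0,"ax": 0,"ay": 0,"az": 0,"fingers": 3},
  {"dx": 0,"dy": 0,"dz": 0,"ax": 0,"ay": 0,"az": 0,"fingers": 3},
  {"dx": 0,"dy": 0,"dz": 0,"ax": 0,"ay": 0,"az": 0,"fingers": 3},
  {"dx": 0,"dy": 0,"dz": -2,"ax": 0,"ay": 0,"az": 0,"fingers": 3},
  {"dx": 0,"dy": 0,"dz": -4,"ax": 0,"ay": 0,"az": 0,"fingers": 3},
  {"dx": 0,"dy": 0,"dz": -4.5,"ax": 0,"ay": 0,"az": 0,"fingers": 3},
  {"dx": 0,"dy": 0,"dz": -4.5,"ax": 0,"ay": 0,"az": 0,"fingers": 3},
  {"dx": 0,"dy": 0,"dz": -3.5,"ax": 0,"ay": 0,"az": 0,"fingers": 3},
  {"dx": 3.3,"dy": -2.5,"dz": 0,"ax": 0,"ay": 0,"az": 0,"fingers": 3},
  {"dx": 3.3,"dy": -2.5,"dz": 0,"ax": 0,"ay": 0,"az": 0,"fingers": 3},
  {"dx": 3.3,"dy": -2.5,"dz": 0,"ax": 0,"ay": 0,"az": 0,"fingers": 3},
  {"dx": 3.3,"dy": -2.5,"dz": 0,"ax": 0,"ay": 0,"az": 0,"fingers": 3},
  {"dx": 0,"dy": 0,"dz": 0,"ax": 0,"ay": 0,"az": 0,"fingers": 3},
  {"dx": 0,"dy": 0,"dz": 0,"ax": 0,"ay": 0,"az": 0,"fingers": 3},
])

```text
time_s: 26.5
tcp_pos: [0.551, 0.2094, 0.2468]
orientation: [2.403, 2.022, 0.002]
ft_force: [0.2, -1.1, -0.4]
width: 0.32
grasp_force: 0.0
```

```bash
python3 - <<'E'
from h import *
from workcell import robot
s=robot.get_state();print(s["time_s"],s["tcp_pos"],s["orientation"])
c=wristcam(robot,"w5");crop(c,0,0,512,384,1.5605,"w5b")
E
```

```text
26.5 [0.55102392 0.20940847 0.24675035] [2.40312514 2.02182558 0.00241065]
```

View pics/w5b.png

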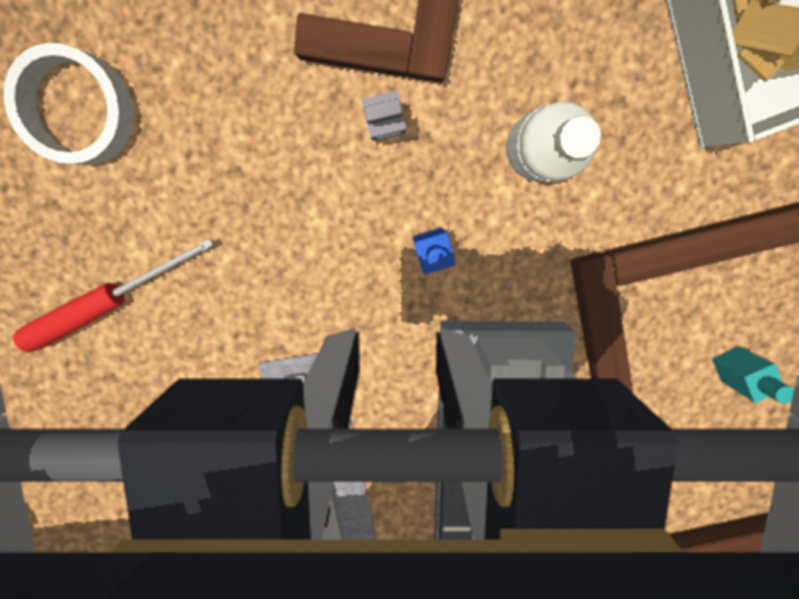

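Cell A is now at about (384,116), close to nadir. I'll check that against the earlier estimate.

```bash
python3 - <<'E'
from h import *
from workcell import robot
c=pickle.load(open("w5.pkl","rb"))
print(wp(c,[.561,.3228,.046])*1.5605,wp(c,[.561,.3223,.068])*1.5605,pw(c,384/1.5605,116/1.5605,.05))
print(move(robot.get_state(),[.561,.3223,.15],np.radians(-86.5)))
E
```

```text
[383.07270398 113.5552397 ] [382.38525337 110.29570188] [0.56139232 0.32050274 0.05      ]
(array([11.44, -1.08,  9.64]), np.float64(-0.1746038797868012), 'az', np.float64(9.56), 'tilt', array([ 0.002, -0.001, -1.   ]))
```

Request:
step_arm([
  {"dx": 3.8,"dy": -0.35,"dz": 0,"ax": 0,"ay": 0,"az": 0,"fingers": 3},
  {"dx": 3.8,"dy": -0.35,"dz": 0,"ax": 0,"ay": 0,"az": 0,"fingers": 3},
  {"dx": 3.75,"dy": -0.35,"dz": 0,"ax": 0,"ay": 0,"az": 0,"fingers": 3},
  {"dx": 0,"dy": 0,"dz": 1,"ax": 0,"ay": 0,"az": 0.955,"fingers": 3},
  {"dx": 0,"dy": 0,"dz": 1,"ax": 0,"ay": 0,"az": 0.955,"fingers": 3},
  {"dx": 0,"dy": 0,"dz": 1,"ax": 0,"ay": 0,"az": 0.955,"fingers": 3},
  {"dx": 0,"dy": 0,"dz": 1,"ax": 0,"ay": 0,"az": 0.955,"fingers": 3},
  {"dx": 0,"dy": 0,"dz": 1,"ax": 0,"ay": 0,"az": 0.955,"fingers": 3},
  {"dx": 0,"dy": 0,"dz": 1,"ax": 0,"ay": 0,"az": 0.955,"fingers": 3},
  {"dx": 0,"dy": 0,"dz": 1,"ax": 0,"ay": 0,"az": 0.955,"fingers": 3},
  {"dx": 0,"dy": 0,"dz": 1,"ax": 0,"ay": 0,"az": 0.955,"fingers": 3},
  {"dx": 0,"dy": 0,"dz": 1,"ax": 0,"ay": 0,"az": 0.955,"fingers": 3},
  {"dx": 0,"dy": 0,"dz": 0.6,"ax": 0,"ay": 0,"az": 0.955,"fingers": 3},
  {"dx": 0,"dy": 0,"dz": 0,"ax": 0,"ay": 0,"az": 0,"fingers": 3},
  {"dx": 0,"dy": 0,"dz": 0,"ax": 0,"ay": 0,"az": 0,"fingers": 3},
])

```text
time_s: 28.05
tcp_pos: [0.5611, 0.3209, 0.1503]
orientation: [3.139, 0.101, 0.001]
ft_force: [-0.1, 0.2, 0.1]
width: 0.32
grasp_force: 0.0
```

```bash
python3 - <<'E'
from h import *
from workcell import robot
s=robot.get_state();print(s["time_s"],s["tcp_pos"],s["q"].round(2),move(s,[.561,.3222,.0515],np.radians(-86.3)))
E
```

```text
28.05 [0.56110833 0.32093862 0.15027656] [-0.47  0.68 -0.16  1.58  0.13  0.89 -2.18] (array([-0.01, -0.13,  9.88]), np.float64(-1.506251778752898), 'az', np.float64(-0.0), 'tilt', array([ 0.001, -0.001, -1.   ]))
```

Request:
step_arm([
  {"dx": 0,"dy": -0.1,"dz": 4,"ax": 0,"ay": 0,"az": 0,"fingers": 3},
  {"dx": 0,"dy": 0,"dz": 3.5,"ax": 0,"ay": 0,"az": 0,"fingers": 3},
  {"dx": 0,"dy": 0,"dz": 1.6,"ax": 0,"ay": 0,"az": 0,"fingers": 3},
  {"dx": 0,"dy": 0,"dz": 0.8,"ax": 0,"ay": 0,"az": 0,"fingers": 3},
  {"dx": 0,"dy": 0,"dz": 0,"ax": 0,"ay": 0,"az": 0,"fingers": 3},
  {"dx": 0,"dy": 0,"dz": 0,"ax": 0,"ay": 0,"az": 0,"fingers": 0},
  {"dx": 0,"dy": 0,"dz": 0,"ax": 0,"ay": 0,"az": 0,"fingers": 0},
  {"dx": 0,"dy": 0,"dz": 0,"ax": 0,"ay": 0,"az": 0,"fingers": 0},
  {"dx": 0,"dy": 0,"dz": 0,"ax": 0,"ay": 0,"az": 0,"fingers": 0},
  {"dx": 0,"dy": 0,"dz": 0,"ax": 0,"ay": 0,"az": 0,"fingers": 0},
  {"dx": 0,"dy": 0,"dz": 0,"ax": 0,"ay": 0,"az": 0,"fingers": 0},
])

```text
time_s: 29.15
tcp_pos: [0.5607, 0.3235, 0.0525]
orientation: [-3.139, -0.099, -0.003]
ft_force: [0.3, -1.0, 5.6]
width: 0.101
grasp_force: 25.0
```

Request:
step_arm([
  {"dx": 0,"dy": 0,"dz": -1,"ax": 0,"ay": 0,"az": 0,"fingers": 0},
  {"dx": 0,"dy": 0,"dz": -3,"ax": 0,"ay": 0,"az": 0,"fingers": 0},
  {"dx": 0,"dy": 0,"dz": -4,"ax": 0,"ay": 0,"az": 0,"fingers": 0},
  {"dx": 0,"dy": 0,"dz": -4,"ax": 0,"ay": 0,"az": 0,"fingers": 0},
  {"dx": 0,"dy": 0,"dz": -1,"ax": 0,"ay": 0,"az": -0.955,"fingers": 0},
  {"dx": 0,"dy": 0,"dz": 0,"ax": 0,"ay": 0,"az": -0.955,"fingers": 0},
  {"dx": 0,"dy": 0,"dz": 0,"ax": 0,"ay": 0,"az": -0.955,"fingers": 0},
  {"dx": 0,"dy": 0,"dz": 0,"ax": 0,"ay": 0,"az": -0.955,"fingers": 0},
  {"dx": 0,"dy": 0,"dz": 0,"ax": 0,"ay": 0,"az": -0.955,"fingers": 0},
  {"dx": 0,"dy": 0,"dz": 0,"ax": 0,"ay": 0,"az": -0.955,"fingers": 0},
  {"dx": 0,"dy": 0,"dz": 0,"ax": 0,"ay": 0,"az": -0.955,"fingers": 0},
  {"dx": 0,"dy": 0,"dz": 0,"ax": 0,"ay": 0,"az": -0.955,"fingers": 0},
  {"dx": 0,"dy": 0,"dz": 0,"ax": 0,"ay": 0,"az": -0.955,"fingers": 0},
  {"dx": 0,"dy": 0,"dz": 0,"ax": 0,"ay": 0,"az": -0.955,"fingers": 0},
  {"dx": 0,"dy": 0,"dz": 0,"ax": 0,"ay": 0,"az": 0,"fingers": 0},
  {"dx": 0,"dy": 0,"dz": 0,"ax": 0,"ay": 0,"az": 0,"fingers": 0},
])

```text
time_s: 30.75
tcp_pos: [0.5598, 0.3229, 0.1813]
orientation: [-2.409, -2.016, 0.0]
ft_force: [0.8, -0.2, -1.8]
width: 0.104
grasp_force: 25.0
```

```bash
python3 - <<'E'
from h import *
from workcell import robot
s=robot.get_state();print(s["time_s"],s["tcp_pos"],move(s,[.6060,-.0460,.18],np.radians(-10)))
E
```

```text
30.75 [0.5598145  0.32288157 0.18133976] (array([-35.49,  11.06,   0.14]), np.float64(-0.1774050154076027), 'az', np.float64(-0.02), 'tilt', array([-0., -0., -1.]))
```

Request:
step_arm([
  {"dx": -3.75,"dy": 1.38,"dz": 0,"ax": 0,"ay": 0,"az": 0,"fingers": 0},
  {"dx": -3.75,"dy": 1.38,"dz": 0,"ax": 0,"ay": 0,"az": 0,"fingers": 0},
  {"dx": -3.75,"dy": 1.38,"dz": 0,"ax": 0,"ay": 0,"az": 0,"fingers": 0},
  {"dx": -3.75,"dy": 1.38,"dz": 0,"ax": 0,"ay": 0,"az": 0,"fingers": 0},
  {"dx": -3.75,"dy": 1.38,"dz": 0,"ax": 0,"ay": 0,"az": 0,"fingers": 0},
  {"dx": -3.75,"dy": 1.38,"dz": 0,"ax": 0,"ay": 0,"az": 0,"fingers": 0},
  {"dx": -3.75,"dy": 1.38,"dz": 0,"ax": 0,"ay": 0,"az": 0,"fingers": 0},
  {"dx": -3.75,"dy": 1.38,"dz": 0,"ax": 0,"ay": 0,"az": 0,"fingers": 0},
  {"dx": 0,"dy": 0,"dz": 0,"ax": 0,"ay": 0,"az": 0,"fingers": 0},
  {"dx": 0,"dy": 0,"dz": 0,"ax": 0,"ay": 0,"az": 0,"fingers": 0},
  {"dx": 0,"dy": 0,"dz": 0,"ax": 0,"ay": 0,"az": 0,"fingers": 0},
])

```text
time_s: 31.85
tcp_pos: [0.6164, 0.0102, 0.1815]
orientation: [-2.405, -2.02, -0.001]
ft_force: [-0.4, 0.7, -0.7]
width: 0.1
grasp_force: 25.0
```

```bash
python3 - <<'E'
from h import *
from workcell import robot
s=robot.get_state();print(s["time_s"],s["tcp_pos"],move(s,[.6158,.0077,.0625],np.radians(-10)))
E
```

```text
31.85 [0.61644799 0.0102413  0.18152932] (array([-0.27, -0.02, 11.9 ]), np.float64(-0.17351583323877962), 'az', np.float64(0.01), 'tilt', array([ 0.   ,  0.001, -1.   ]))
```

Request:
step_arm([
  {"dx": -0.27,"dy": 0,"dz": 4,"ax": 0,"ay": 0,"az": 0,"fingers": 0},
  {"dx": 0,"dy": 0,"dz": 3.5,"ax": 0,"ay": 0,"az": 0,"fingers": 0},
  {"dx": 0,"dy": 0,"dz": 1.5,"ax": 0,"ay": 0,"az": 0,"fingers": 0},
  {"dx": 0,"dy": 0,"dz": 0.7,"ax": 0,"ay": 0,"az": 0,"fingers": 0},
  {"dx": 0,"dy": 0,"dz": 0.7,"ax": 0,"ay": 0,"az": 0,"fingers": 0},
  {"dx": 0,"dy": 0,"dz": 0.5,"ax": 0,"ay": 0,"az": 0,"fingers": 0},
  {"dx": 0,"dy": 0,"dz": 0.5,"ax": 0,"ay": 0,"az": 0,"fingers": 0},
  {"dx": 0,"dy": 0,"dz": 0.4,"ax": 0,"ay": 0,"az": 0,"fingers": 0},
  {"dx": 0,"dy": 0,"dz": 0.15,"ax": 0,"ay": 0,"az": 0,"fingers": 0},
  {"dx": 0,"dy": 0,"dz": 0.1,"ax": 0,"ay": 0,"az": 0,"fingers": 0},
  {"dx": 0,"dy": 0,"dz": 0,"ax": 0,"ay": 0,"az": 0,"fingers": 0},
])

```text
time_s: 32.95
tcp_pos: [0.6156, 0.0068, 0.0624]
orientation: [-2.406, -2.02, 0.001]
ft_force: [-7.8, 2.0, 12.8]
width: 0.101
grasp_force: 25.1
```

Request:
step_arm([
  {"dx": 0,"dy": 0,"dz": 0,"ax": 0,"ay": 0,"az": 0,"fingers": 3},
  {"dx": 0,"dy": 0,"dz": 0,"ax": 0,"ay": 0,"az": 0,"fingers": 3},
  {"dx": 0,"dy": 0,"dz": 0,"ax": 0,"ay": 0,"az": 0,"fingers": 3},
  {"dx": 0,"dy": 0,"dz": -2,"ax": 0,"ay": 0,"az": 0,"fingers": 3},
  {"dx": 0,"dy": 0,"dz": -4,"ax": 0,"ay": 0,"az": 0,"fingers": 3},
  {"dx": 0,"dy": 0,"dz": -4.5,"ax": 0,"ay": 0,"az": 0,"fingers": 3},
  {"dx": 0,"dy": 0,"dz": -4.5,"ax": 0,"ay": 0,"az": 0,"fingers": 3},
  {"dx": 0,"dy": 0,"dz": -3,"ax": 0,"ay": 0,"az": 0,"fingers": 3},
  {"dx": -2,"dy": -3,"dz": 0,"ax": 0,"ay": 0,"az": 0,"fingers": 3},
  {"dx": -2,"dy": -3,"dz": 0,"ax": 0,"ay": 0,"az": 0,"fingers": 3},
  {"dx": -1,"dy": -3,"dz": 0,"ax": 0,"ay": 0,"az": 0,"fingers": 3},
  {"dx": 0,"dy": 0,"dz": 0,"ax": 0,"ay": 0,"az": 0,"fingers": 3},
  {"dx": 0,"dy": 0,"dz": 0,"ax": 0,"ay": 0,"az": 0,"fingers": 3},
  {"dx": 0,"dy": 0,"dz": 0,"ax": 0,"ay": 0,"az": 0,"fingers": 3},
])

```text
time_s: 34.35
tcp_pos: [0.5205, -0.0276, 0.2411]
orientation: [2.405, 2.019, 0.003]
ft_force: [0.6, -0.1, 0.3]
width: 0.321
grasp_force: 0.0
```

```bash
python3 - <<'E'
from h import *
from workcell import robot
s=robot.get_state();print(s["time_s"],s["tcp_pos"],s["orientation"])
c=wristcam(robot,"w6");crop(c,0,0,512,384,1.5605,"w6b")
E
```

```text
34.35 [ 0.52050697 -0.02757912  0.24107331] [2.40543174 2.01919576 0.00306302]
```

View pics/w6b.png

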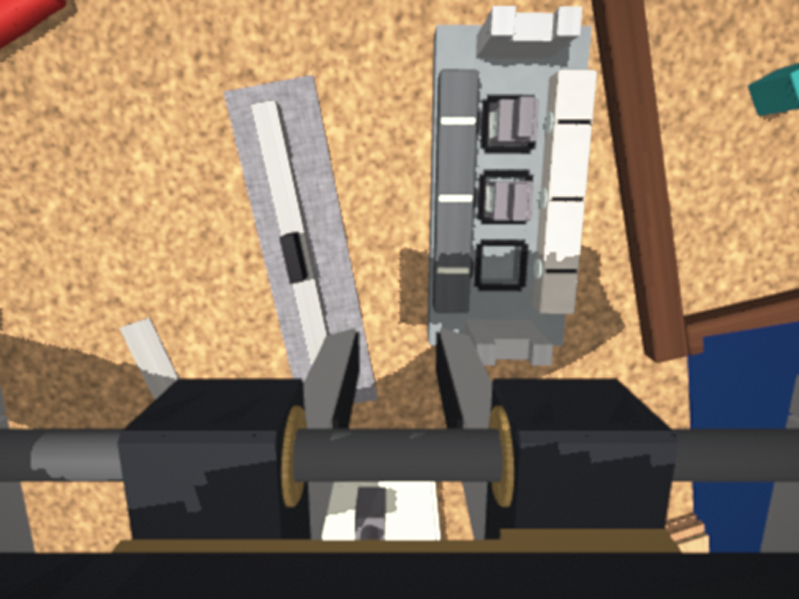

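Both cells sit in their pockets with the tabs along the row, and the bar's grip block is on the felt at (294,257). Next, the bar.

Request:
step_arm([
  {"dx": 0.1,"dy": -4.3,"dz": 0,"ax": 0,"ay": 0,"az": 0,"fingers": 3},
  {"dx": 0.1,"dy": -4.3,"dz": 0,"ax": 0,"ay": 0,"az": 0,"fingers": 3},
  {"dx": 0,"dy": 0,"dz": 2,"ax": 0,"ay": 0,"az": -0.63,"fingers": 3},
  {"dx": 0,"dy": 0,"dz": 3,"ax": 0,"ay": 0,"az": -0.62,"fingers": 3},
  {"dx": 0,"dy": 0,"dz": 4,"ax": 0,"ay": 0,"az": 0,"fingers": 3},
  {"dx": 0,"dy": 0,"dz": 4,"ax": 0,"ay": 0,"az": 0,"fingers": 3},
  {"dx": 0,"dy": 0,"dz": 0,"ax": 0,"ay": 0,"az": 0,"fingers": 3},
  {"dx": 0,"dy": 0,"dz": 0,"ax": 0,"ay": 0,"az": 0,"fingers": 3},
  {"dx": 0,"dy": 0,"dz": 0,"ax": 0,"ay": 0,"az": 0,"fingers": 3},
], newtons=30)

```text
time_s: 35.3
tcp_pos: [0.4363, -0.0104, 0.1123]
orientation: [2.219, 2.221, 0.004]
ft_force: [0.6, 0.6, 0.3]
width: 0.316
grasp_force: 0.0
```

```bash
python3 - <<'E'
from h import *
from workcell import robot
s=robot.get_state();print(s["time_s"],s["tcp_pos"],move(s,[.4366,-.0103,.0165],0))
c=robot.camera("top");crop(c,330,200,420,270,8,"t4")
E
```

```text
35.3 [ 0.4362908  -0.01037899  0.11225056] (array([0.  , 0.  , 9.58]), np.float64(0.0008116819331048169), 'az', np.float64(0.01), 'tilt', array([ 0.003,  0.   , -1.   ]))
```

View pics/t4.png

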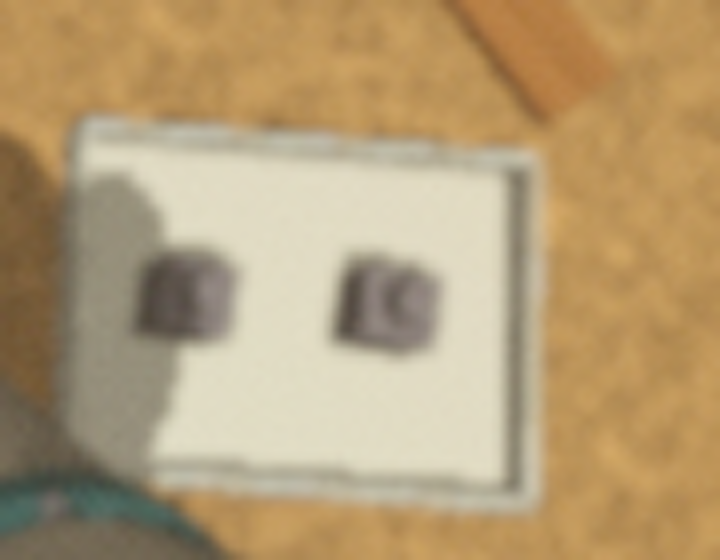

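Both plugs stand in the tray, at (185,295) and (388,305). Now I'll take the bar.

Request:
step_arm([
  {"dx": 0,"dy": 0,"dz": 4,"ax": 0,"ay": 0,"az": 0,"fingers": 3},
  {"dx": 0,"dy": 0,"dz": 3.5,"ax": 0,"ay": 0,"az": 0,"fingers": 3},
  {"dx": 0,"dy": 0,"dz": 1.4,"ax": 0,"ay": 0,"az": 0,"fingers": 3},
  {"dx": 0,"dy": 0,"dz": 0.6,"ax": 0,"ay": 0,"az": 0,"fingers": 3},
  {"dx": 0,"dy": 0,"dz": 0,"ax": 0,"ay": 0,"az": 0,"fingers": 3},
  {"dx": 0,"dy": 0,"dz": 0,"ax": 0,"ay": 0,"az": 0,"fingers": 0},
  {"dx": 0,"dy": 0,"dz": 0,"ax": 0,"ay": 0,"az": 0,"fingers": 0},
  {"dx": 0,"dy": 0,"dz": 0,"ax": 0,"ay": 0,"az": 0,"fingers": 0},
  {"dx": 0,"dy": 0,"dz": 0,"ax": 0,"ay": 0,"az": 0,"fingers": 0},
  {"dx": 0,"dy": 0,"dz": 0,"ax": 0,"ay": 0,"az": 0,"fingers": 0},
  {"dx": 0,"dy": 0,"dz": 0,"ax": 0,"ay": 0,"az": 0,"fingers": 0},
], newtons=30)

```text
time_s: 36.45
tcp_pos: [0.4358, -0.0109, 0.0167]
orientation: [2.22, 2.22, 0.003]
ft_force: [0.7, 1.0, 7.5]
width: 0.128
grasp_force: 30.0
```

Request:
step_arm([
  {"dx": 0,"dy": 0,"dz": -1,"ax": 0,"ay": 0,"az": 0,"fingers": 0},
  {"dx": 0,"dy": 0,"dz": -3,"ax": 0,"ay": 0,"az": 0,"fingers": 0},
  {"dx": 0,"dy": 0,"dz": -4,"ax": 0,"ay": 0,"az": 0,"fingers": 0},
  {"dx": 0,"dy": 0,"dz": -4,"ax": 0,"ay": 0,"az": 0,"fingers": 0},
  {"dx": 0,"dy": 0,"dz": -2,"ax": 0,"ay": 0,"az": 0,"fingers": 0},
  {"dx": 0,"dy": 0,"dz": 0,"ax": 0,"ay": 0,"az": 0.63,"fingers": 0},
  {"dx": 0,"dy": 0,"dz": 0,"ax": 0,"ay": 0,"az": 0.62,"fingers": 0},
  {"dx": 0,"dy": 0,"dz": 0,"ax": 0,"ay": 0,"az": 0,"fingers": 0},
  {"dx": 0,"dy": 0,"dz": 0,"ax": 0,"ay": 0,"az": 0,"fingers": 0},
  {"dx": 0,"dy": 0,"dz": 0,"ax": 0,"ay": 0,"az": 0,"fingers": 0},
])

```text
time_s: 37.45
tcp_pos: [0.4342, -0.0109, 0.1556]
orientation: [-2.404, -2.022, 0.001]
ft_force: [-0.1, -0.2, -2.5]
width: 0.125
grasp_force: 30.0
```

```bash
python3 - <<'E'
from h import *
from workcell import robot
s=robot.get_state();print(s["time_s"],s["tcp_pos"],move(s,[.6153,.0083,.157],np.radians(-10)))
E
```

```text
37.45 [ 0.43420718 -0.01088522  0.15560787] (array([ 5.  , 17.51, -0.15]), np.float64(-0.17245901657828105), 'az', np.float64(0.01), 'tilt', array([-0.001,  0.   , -1.   ]))
```

Request:
step_arm([
  {"dx": 0.8,"dy": 2.5,"dz": 0,"ax": 0,"ay": 0,"az": 0,"fingers": 0},
  {"dx": 0.85,"dy": 3,"dz": 0,"ax": 0,"ay": 0,"az": 0,"fingers": 0},
  {"dx": 0.85,"dy": 3,"dz": 0,"ax": 0,"ay": 0,"az": 0,"fingers": 0},
  {"dx": 0.85,"dy": 3,"dz": 0,"ax": 0,"ay": 0,"az": 0,"fingers": 0},
  {"dx": 0.85,"dy": 3,"dz": 0,"ax": 0,"ay": 0,"az": 0,"fingers": 0},
  {"dx": 0.8,"dy": 3,"dz": 0,"ax": 0,"ay": 0,"az": 0,"fingers": 0},
  {"dx": 0,"dy": 0,"dz": 0,"ax": 0,"ay": 0,"az": 0,"fingers": 0},
  {"dx": 0,"dy": 0,"dz": 0,"ax": 0,"ay": 0,"az": 0,"fingers": 0},
  {"dx": 0,"dy": 0,"dz": 0,"ax": 0,"ay": 0,"az": 0,"fingers": 0},
])

```text
time_s: 38.35
tcp_pos: [0.6139, 0.0079, 0.1552]
orientation: [-2.404, -2.02, 0.003]
ft_force: [-0.5, -0.5, -2.1]
width: 0.126
grasp_force: 30.0
```

```bash
python3 - <<'E'
from h import *
from workcell import robot
s=robot.get_state();print(s["time_s"],s["tcp_pos"],move(s,[.6150,.0083,.0942],np.radians(-10)))
E
```

```text
38.35 [0.61394022 0.00787879 0.15516901] (array([0.06, 0.11, 6.1 ]), np.float64(-0.17324556468236413), 'az', np.float64(0.01), 'tilt', array([-0.002, -0.   , -1.   ]))
```

Request:
step_arm([
  {"dx": 0.05,"dy": 0.1,"dz": 2.5,"ax": 0,"ay": 0,"az": 0,"fingers": 0},
  {"dx": 0,"dy": 0,"dz": 1.5,"ax": 0,"ay": 0,"az": 0,"fingers": 0},
  {"dx": 0,"dy": 0,"dz": 0.7,"ax": 0,"ay": 0,"az": 0,"fingers": 0},
  {"dx": 0,"dy": 0,"dz": 0.5,"ax": 0,"ay": 0,"az": 0,"fingers": 0},
  {"dx": 0,"dy": 0,"dz": 0.4,"ax": 0,"ay": 0,"az": 0,"fingers": 0},
  {"dx": 0,"dy": 0,"dz": 0.4,"ax": 0,"ay": 0,"az": 0,"fingers": 0},
  {"dx": 0,"dy": 0,"dz": 0,"ax": 0,"ay": 0,"az": 0,"fingers": 0},
  {"dx": 0,"dy": 0,"dz": 0,"ax": 0,"ay": 0,"az": 0,"fingers": 0},
])

```text
time_s: 39.15
tcp_pos: [0.6169, 0.0084, 0.0961]
orientation: [2.406, 2.02, 0.001]
ft_force: [0.1, -0.7, -3.8]
width: 0.126
grasp_force: 30.0
```

Request:
step_arm([
  {"dx": 0,"dy": -0.1,"dz": 0.15,"ax": 0,"ay": 0,"az": 0,"fingers": 0},
  {"dx": 0,"dy": 0,"dz": 0.1,"ax": 0,"ay": 0,"az": 0,"fingers": 0},
  {"dx": 0,"dy": 0,"dz": 0,"ax": 0,"ay": 0,"az": 0,"fingers": 0},
  {"dx": 0,"dy": 0,"dz": 0,"ax": 0,"ay": 0,"az": 0,"fingers": 0},
])

```text
time_s: 39.55
tcp_pos: [0.6157, 0.0086, 0.0938]
orientation: [2.406, 2.02, 0.0]
ft_force: [-1.4, -0.0, 3.4]
width: 0.125
grasp_force: 30.0
```

Request:
step_arm([
  {"dx": 0,"dy": 0,"dz": 0,"ax": 0,"ay": 0,"az": 0,"fingers": 3},
  {"dx": 0,"dy": 0,"dz": 0,"ax": 0,"ay": 0,"az": 0,"fingers": 3},
  {"dx": 0,"dy": 0,"dz": 0,"ax": 0,"ay": 0,"az": 0,"fingers": 3},
  {"dx": 0,"dy": 0,"dz": -2,"ax": 0,"ay": 0,"az": 0,"fingers": 3},
  {"dx": 0,"dy": 0,"dz": -4,"ax": 0,"ay": 0,"az": 0,"fingers": 3},
  {"dx": 0,"dy": 0,"dz": -4.5,"ax": 0,"ay": 0,"az": 0,"fingers": 3},
  {"dx": 0,"dy": 0,"dz": -4.5,"ax": 0,"ay": 0,"az": 0,"fingers": 0},
  {"dx": -4.0,"dy": 0.54,"dz": 0,"ax": 0,"ay": 0,"az": 0,"fingers": 0},
  {"dx": -4.0,"dy": 0.54,"dz": 0,"ax": 0,"ay": 0,"az": 0,"fingers": 0},
  {"dx": -4.0,"dy": 0.54,"dz": 0,"ax": 0,"ay": 0,"az": 0,"fingers": 0},
  {"dx": -4.0,"dy": 0.54,"dz": 0,"ax": 0,"ay": 0,"az": 0,"fingers": 0},
  {"dx": -4.0,"dy": 0.54,"dz": 0,"ax": 0,"ay": 0,"az": 0,"fingers": 0},
  {"dx": -4.0,"dy": 0.54,"dz": 0,"ax": 0,"ay": 0,"az": 0,"fingers": 0},
  {"dx": -4.0,"dy": 0.54,"dz": 0,"ax": 0,"ay": 0,"az": 0,"fingers": 0},
  {"dx": -4.0,"dy": 0.54,"dz": 0,"ax": 0,"ay": 0,"az": 0,"fingers": 0},
  {"dx": -4.0,"dy": 0.54,"dz": 0,"ax": 0,"ay": 0,"az": 0,"fingers": 0},
  {"dx": 0,"dy": 0,"dz": 0,"ax": 0,"ay": 0,"az": 0,"fingers": 0},
  {"dx": 0,"dy": 0,"dz": 0,"ax": 0,"ay": 0,"az": 0,"fingers": 0},
  {"dx": 0,"dy": 0,"dz": 0,"ax": 0,"ay": 0,"az": 0,"fingers": 0},
])

```text
time_s: 41.45
tcp_pos: [0.6017, -0.3525, 0.2433]
orientation: [-2.403, -2.022, -0.002]
ft_force: [0.6, 0.7, -0.2]
width: 0.003
grasp_force: 0.0
```

```bash
python3 - <<'E'
from h import *
from workcell import robot
s=robot.get_state();print(s["time_s"],s["tcp_pos"],s["orientation"])
c=wristcam(robot,"w7");crop(c,0,0,512,384,1.5605,"w7b")
E
```

```text
41.45 [ 0.60166604 -0.35250104  0.24330809] [-2.40337168e+00 -2.02183570e+00 -1.97502940e-03]
```

View pics/w7b.png

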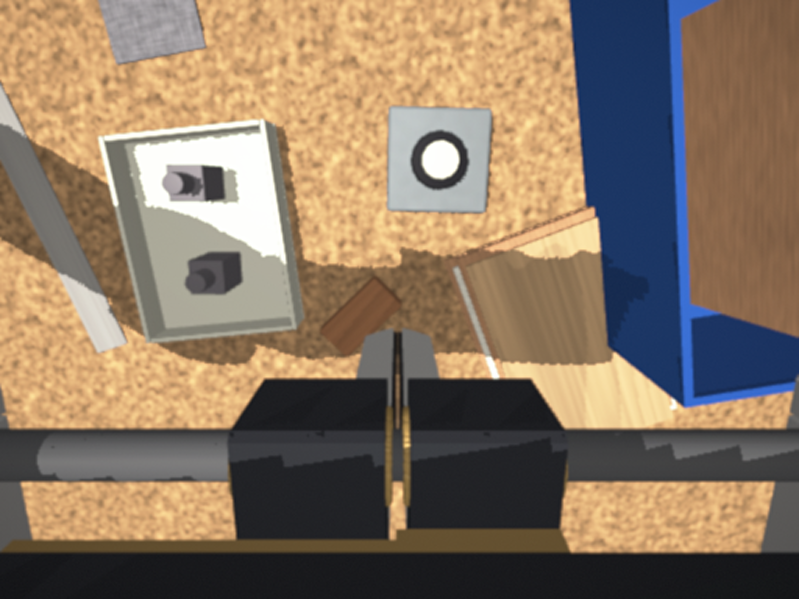

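The button is at (440,160), and both plugs are upright in the tray. One last picture to verify the bar.

```bash
python3 - <<'E'
from h import *
from workcell import robot
c=pickle.load(open("w7.pkl","rb"));p=pw(c,440/1.5605,160/1.5605,.053);print(p)
print(move(robot.get_state(),[p[0],p[1],.075],np.radians(-10)))
c=robot.camera("top");crop(c,215,155,310,215,4.2,"a");a=cv2.imread("pics/a.png")
c=robot.camera("scene");crop(c,200,175,310,260,3.64,"b");b=cv2.imread("pics/b.png")
h=max(a.shape[0],b.shape[0]);pad=lambda i:cv2.copyMakeBorder(i,0,h-i.shape[0],0,0,cv2.BORDER_CONSTANT)
o=cv2.hconcat([pad(a),pad(b)]);print(o.shape);cv2.imwrite("pics/ab.png",o[:,:800])
E
```

```text
[ 0.64740083 -0.27948946  0.053     ]
(array([ 7.92,  3.25, 16.86]), np.float64(-0.17129874947325027), 'az', np.float64(0.02), 'tilt', array([ 0.   ,  0.001, -1.   ]))
(309, 799, 3)
```

View pics/ab.png

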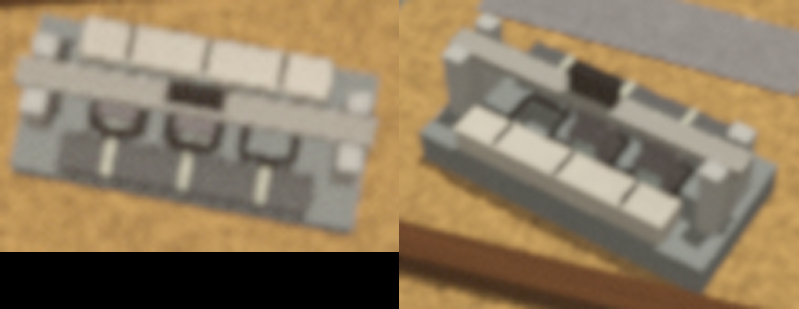

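The bar lies level in both notches, centred over the cells. Now the button.

Request:
step_arm([
  {"dx": 3.95,"dy": 1.6,"dz": 0,"ax": 0,"ay": 0,"az": 0,"fingers": 0},
  {"dx": 3.95,"dy": 1.6,"dz": 0,"ax": 0,"ay": 0,"az": 0,"fingers": 0},
  {"dx": 0,"dy": 0,"dz": 4.5,"ax": 0,"ay": 0,"az": 0,"fingers": 0},
  {"dx": 0,"dy": 0,"dz": 4.5,"ax": 0,"ay": 0,"az": 0,"fingers": 0},
  {"dx": 0,"dy": 0,"dz": 4,"ax": 0,"ay": 0,"az": 0,"fingers": 0},
  {"dx": 0,"dy": 0,"dz": 3,"ax": 0,"ay": 0,"az": 0,"fingers": 0},
  {"dx": 0,"dy": 0,"dz": 0.8,"ax": 0,"ay": 0,"az": 0,"fingers": 0},
  {"dx": 0,"dy": 0,"dz": 0,"ax": 0,"ay": 0,"az": 0,"fingers": 0},
  {"dx": 0,"dy": 0,"dz": 0,"ax": 0,"ay": 0,"az": 0,"fingers": 0},
  {"dx": 0,"dy": 0,"dz": 0,"ax": 0,"ay": 0,"az": 0,"fingers": 0},
])

```text
time_s: 42.6
tcp_pos: [0.648, -0.2824, 0.0777]
orientation: [2.404, 2.018, 0.003]
ft_force: [-1.0, -0.6, -0.5]
width: 0.004
grasp_force: 0.0
```

Request:
step_arm([
  {"dx": 0.3,"dy": 0,"dz": 1,"ax": 0,"ay": 0,"az": 0,"fingers": 0},
  {"dx": 0,"dy": 0,"dz": 1,"ax": 0,"ay": 0,"az": 0,"fingers": 0},
  {"dx": 0,"dy": 0,"dz": 0.5,"ax": 0,"ay": 0,"az": 0,"fingers": 0},
  {"dx": 0,"dy": 0,"dz": 0.3,"ax": 0,"ay": 0,"az": 0,"fingers": 0},
  {"dx": 0,"dy": 0,"dz": 0.3,"ax": 0,"ay": 0,"az": 0,"fingers": 0},
  {"dx": 0,"dy": 0,"dz": 0.1,"ax": 0,"ay": 0,"az": 0,"fingers": 0},
  {"dx": 0,"dy": 0,"dz": 0,"ax": 0,"ay": 0,"az": 0,"fingers": 0},
  {"dx": 0,"dy": 0,"dz": 0,"ax": 0,"ay": 0,"az": 0,"fingers": 0},
])

```text
time_s: 43.4
tcp_pos: [0.6478, -0.2789, 0.0506]
orientation: [2.405, 2.018, 0.0]
ft_force: [-12.6, 4.2, 40.5]
width: 0.002
grasp_force: 20.3
```

Request:
step_arm([
  {"dx": 0,"dy": 0,"dz": -0.25,"ax": 0,"ay": 0,"az": 0,"fingers": 0},
  {"dx": 0,"dy": 0,"dz": -0.1,"ax": 0,"ay": 0,"az": 0,"fingers": 0},
  {"dx": 0,"dy": 0,"dz": 0,"ax": 0,"ay": 0,"az": 0,"fingers": 0},
  {"dx": 0,"dy": 0,"dz": 0,"ax": 0,"ay": 0,"az": 0,"fingers": 0},
])

```text
time_s: 43.8
tcp_pos: [0.6477, -0.2788, 0.0509]
orientation: [2.405, 2.019, 0.001]
ft_force: [-6.2, 2.8, 23.3]
width: 0.004
grasp_force: 12.0
```

Request:
step_arm([
  {"dx": 0,"dy": 0,"dz": -0.15,"ax": 0,"ay": 0,"az": 0,"fingers": 0},
  {"dx": 0,"dy": 0,"dz": 0,"ax": 0,"ay": 0,"az": 0,"fingers": 0},
  {"dx": 0,"dy": 0,"dz": 0,"ax": 0,"ay": 0,"az": 0,"fingers": 0},
])

```text
time_s: 44.1
tcp_pos: [0.6477, -0.2789, 0.0511]
orientation: [2.405, 2.019, 0.001]
ft_force: [-3.1, 1.9, 15.8]
width: 0.005
grasp_force: 8.5
```

Request:
step_arm([
  {"dx": 0,"dy": 0,"dz": -0.15,"ax": 0,"ay": 0,"az": 0,"fingers": 0},
  {"dx": 0,"dy": 0,"dz": 0,"ax": 0,"ay": 0,"az": 0,"fingers": 0},
  {"dx": 0,"dy": 0,"dz": 0,"ax": 0,"ay": 0,"az": 0,"fingers": 0},
])

```text
time_s: 44.4
tcp_pos: [0.6476, -0.2788, 0.0513]
orientation: [2.405, 2.019, 0.002]
ft_force: [-1.5, 1.1, 9.9]
width: 0.004
grasp_force: 5.0
```

Request:
step_arm([
  {"dx": 0,"dy": 0,"dz": -0.3,"ax": 0,"ay": 0,"az": 0,"fingers": 0},
  {"dx": 0,"dy": 0,"dz": 0,"ax": 0,"ay": 0,"az": 0,"fingers": 0},
  {"dx": 0,"dy": 0,"dz": 0,"ax": 0,"ay": 0,"az": 0,"fingers": 0},
])

```text
time_s: 44.7
tcp_pos: [0.6476, -0.2788, 0.053]
orientation: [2.405, 2.02, 0.002]
ft_force: [1.5, 1.0, 2.5]
width: 0.002
grasp_force: 1.9
```

Request:
step_arm([
  {"dx": 0,"dy": 0,"dz": -0.2,"ax": 0,"ay": 0,"az": 0,"fingers": 0},
  {"dx": 0,"dy": 0,"dz": 0,"ax": 0,"ay": 0,"az": 0,"fingers": 0},
  {"dx": 0,"dy": 0,"dz": 0,"ax": 0,"ay": 0,"az": 0,"fingers": 0},
  {"dx": 0,"dy": 0,"dz": 0,"ax": 0,"ay": 0,"az": 0,"fingers": 0},
])

```text
time_s: 45.1
tcp_pos: [0.6471, -0.2791, 0.0547]
orientation: [2.406, 2.02, 0.001]
ft_force: [2.5, 1.1, 1.9]
width: 0.008
grasp_force: 1.4
```

Request:
step_arm([
  {"dx": 0,"dy": 0,"dz": -0.6,"ax": 0,"ay": 0,"az": 0,"fingers": 0},
  {"dx": 0,"dy": 0,"dz": 0,"ax": 0,"ay": 0,"az": 0,"fingers": 0},
  {"dx": 0,"dy": 0,"dz": 0,"ax": 0,"ay": 0,"az": 0,"fingers": 0},
  {"dx": 0,"dy": 0,"dz": 0,"ax": 0,"ay": 0,"az": 0,"fingers": 0},
])

```text
time_s: 45.5
tcp_pos: [0.646, -0.2796, 0.0603]
orientation: [-2.406, -2.019, 0.002]
ft_force: [0.4, 0.7, 0.4]
width: 0.008
grasp_force: 0.0
```

Request:
step_arm([
  {"dx": 0,"dy": 0,"dz": 0.3,"ax": 0,"ay": 0,"az": 0,"fingers": 0},
  {"dx": 0,"dy": 0,"dz": 0.1,"ax": 0,"ay": 0,"az": 0,"fingers": 0},
  {"dx": 0,"dy": 0,"dz": 0,"ax": 0,"ay": 0,"az": 0,"fingers": 0},
  {"dx": 0,"dy": 0,"dz": 0,"ax": 0,"ay": 0,"az": 0,"fingers": 0},
  {"dx": 0,"dy": 0,"dz": 0,"ax": 0,"ay": 0,"az": 0,"fingers": 0},
])

```text
time_s: 46.0
tcp_pos: [0.6466, -0.2794, 0.0568]
orientation: [-2.406, -2.02, 0.001]
ft_force: [-1.0, -0.9, 1.0]
width: 0.005
grasp_force: 0.8
```

The tip still touches the button at 0.0568 and the hard stop was at 0.0512, so the travel was about 5.6 mm or more and the press was full. I'll retreat and hand in.

Request:
step_arm([
  {"dx": 0,"dy": 0,"dz": -3,"ax": 0,"ay": 0,"az": 0,"fingers": 0},
  {"dx": 0,"dy": 0,"dz": -4,"ax": 0,"ay": 0,"az": 0,"fingers": 0},
  {"dx": 0,"dy": 0,"dz": -4,"ax": 0,"ay": 0,"az": 0,"fingers": 0},
  {"dx": 0,"dy": 0,"dz": 0,"ax": 0,"ay": 0,"az": 0,"fingers": 0},
  {"dx": 0,"dy": 0,"dz": 0,"ax": 0,"ay": 0,"az": 0,"fingers": 0},
  {"dx": 0,"dy": 0,"dz": 0,"ax": 0,"ay": 0,"az": 0,"fingers": 0},
])

```text
time_s: 46.6
tcp_pos: [0.6459, -0.2791, 0.1654]
orientation: [-2.404, -2.019, 0.002]
ft_force: [0.7, 0.1, 0.0]
width: 0.005
grasp_force: 0.0
```

```bash
python3 -c "
from workcell import robot
print(robot.get_state()['tcp_pos']);print(robot.finish_job())"
```

```text
[ 0.6458791  -0.27905084  0.16540471]
the job is handed in; nothing more can be done
None
```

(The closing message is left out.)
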